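# Clear the warmer, load the hot sides and set the heat

## Robot

A 6-joint arm with a two-finger parallel gripper is mounted at the origin on the work surface. World frame = base frame: x ahead of the robot, y to its left, z up, the work surface at z = 0. Lengths are in mm, angles in rad, forces in N, time in s.
With the tool pointing down it reaches from about 275 to 750 mm from the base axis. Payload 10.2 kg.
Tool frame: the origin (TCP) lies midway between the tips of the shut fingers; the grasp point (between the pads) lies 19 mm behind it; z points along the fingers, y is the line along which they close (so a half turn about z gives the same grasp; the last joint's range is limited). The gripper opens to 85 mm and grips with 20 to 120 N. Pads are 22 mm wide; open, the fingers measure 114 mm over their backs; the gripper's body (76 mm by 85 mm) begins 54 mm behind the grasp point. The pads swing forward as they close: fully open they stand 13 mm farther back than shut.
Start: joints at [-1.528, 0.313, 1.498, -0, 1.331, -0.223], TCP at [137.894, -506.573, 231.294] pointing down, gripper open.
Joint ranges: [-2.94, 2.94], [-0.97, 2.17], [0.19, 2.56], [-1.23, 4.37], [0.02, 3.11], [-2.88, 2.88]. Speed limits (rad/s): [2.39, 2.39, 3.01, 3.14, 3.14, 3.14].

## Interface

Orientations are given as a unit quaternion [w, x, y, z].
In Python, from rig import ctrl gives the robot as it stands.
- The arm moves only by the tool arm_command, never from a script. Its argument "increments" is a list of rows, each an object with "dr": the turn, a rotation vector about the tool's x, y, z in units of pi/4 rad (1.0 is pi/4 rad), a list of three; "offset": the shift along the tool's x, y, z in units of 120 mm (1.0 is 120 mm), a list of three; "hand": the opening, from -1 (shut) to 1 (fully open). A call has 1 to 8 rows; each row shifts and turns the commanded pose from where the row before left it, along the tool's axes as they then stand; what a row does not reach is not made up. A row lasts 1/10 s, in which the tool goes at most 50 mm and 8.59 degrees, less where a joint would pass 70% of its speed; a pose out of reach is approached as far as the arm can. A call with a number of a shift or a turn outside -1 to 1 is refused whole. A call with a gripper value outside its range is refused whole. The fingers move at their own pace and stop on an object; "grip_force" is the grip in N (left out, the last holds). Time passes only in rows, so rows that do not move let the fingers close. It gives the time, the measured TCP pose, the force, the opening and the grip force at its end, in the units of the state.
- ctrl.sense(): the state, without advancing time (a new reading comes with each control period).
- ctrl.capture(name): name is "scene" or "top" or "wrist"; returns the picture (400x640x3 uint8, red, green, blue); there is no depth.
- ctrl.camera_info(name): a dict with "K" (3x3 intrinsics, pixels), "R" (3x3) and "t" (3): a world point X has camera coordinates R X + t. Camera axes: x right, y down, z forward; pixel columns grow to the right and rows downward; lengths in mm; the calibration is good to about 2 mm. A picture is of the moment at which its call begins: read the wrist's pose just before it. camera_info takes no time and is no camera call; for the wrist camera it gives the pose at the moment of the call.
- ctrl.finish_job(): hands the job in; it is judged then, once.
The state is a dict: "time_s": time; "joints": joint angles; "dq": joint speeds; "tau": joint torques, N m; "eef_pos": TCP position; "ee_rot": TCP orientation; "force": force on the tool from outside, world axes, zero at the start; "wrist_torque": the same for the moment, N m; "grip_width": opening from 0.0 (shut) to 1.0 (fully open); "grip_force": force on a finger pad.
Only numpy, scipy, OpenCV 4.12 (cv2) and the standard library are available. Lean on these libraries where they do the work, as an engineer would, in place of code of your own. Each camera call takes 0.05 s, during which the arm holds its last target. There are 200 camera calls.

## Task

Somebody has left two cold dishes on the food warmer: the salad box across its pan and the long dessert box on its slider track. First set both side by side on the marble slab, right way up and flat; next put every sauce pot and short carton from the cork mat into the warmer's pan, side by side so that nothing is piled up above the rim; and only then slide the heat grip level with the white mark. Do not move the pepper mill, can, glass or jar.

Things in the scene. Friction and masses are not known exactly. Their poses are not given: they have to be found in the camera images.
- warmer: fixed food warmer, origin under the middle of its 266 (x) x 236 mm (y) footprint on the table, x pointing from control panel to pan. Open steel pan: x -53 to +133 mm, rim 75 mm above the table, walls 8 mm, inside 170 (x) x 220 (y) x 63 mm deep. Panel: grey ledge, x -133 to -53 mm, 40 mm high; slider track along y at x = -101 mm in a housing 40 mm wide, 190 long, top 54 mm above the table.
- pan_in (a point): centre of the pan's inner floor, 12 mm above the table, axes as the warmer's.
- heat (a joint): position of the heat slider along the warmer's +y, 0 (off) to 0.14 m; at value v the grip's centre is at y = v - 0.07 in the warmer's frame. Friction about 1.5 N, no spring: it stays where it is left.
- heat_top (a point): centre of the top of the slider's black grip (28 mm along the warmer's x, 20 mm along y, 40 mm tall; top 94 mm above the table).
- mark: fixed white mark on the control panel between the slider's track and the pan, a bar 22 mm long (warmer's x), 8 mm wide (y) and 6 mm high, origin at its underside, axes as the warmer's. The slider is right when the grip's centre is level with the mark (same y in the warmer's frame).
- slab: fixed marble cool slab 240 x 240 x 12 mm, flat, origin at the middle of its underside.
- mat: fixed cork serving mat 260 (x) x 240 (y) x 3 mm, flat, on which the hot sides start; origin at the middle of its underside.
- salad: closed clear plastic salad box, 196 (its x) x 118 mm (y), lid top 56 mm up, with a black grip bar on the lid 80 mm long (x), 18 mm thick (y), from 56 to 80 mm above the underside. Origin at the middle of its underside. About 0.35 kg. Starts lying across the pan, on the two rims that run along the warmer's y.
- dessert: long slim white dessert box with a cardboard-brown band, 120 (its x) x 44 (y) x 40 mm high, origin at the middle of its underside. About 0.12 kg. Starts lying along the slider's track, in the grip's way, covering the mark's position; its far long side is about 10 to 20 mm from the overhanging salad box.
- pot1: sauce pot: round cardboard-brown tub 54 mm high, 58 mm across, white lid 60 mm across and 10 mm thick with a pull tab (4 mm thick, 16 wide) sticking out along +x to 42 mm from the axis. Origin at the pot's middle, 27 mm above its underside, z up its axis. 0.08 to 0.17 kg. May lie any way up. None when absent.
- pot2: sauce pot: round cardboard-brown tub 54 mm high, 58 mm across, white lid 60 mm across and 10 mm thick with a pull tab (4 mm thick, 16 wide) sticking out along +x to 42 mm from the axis. Origin at the pot's middle, 27 mm above its underside, z up its axis. 0.08 to 0.17 kg. May lie any way up. None when absent.
- pot3: sauce pot: round cardboard-brown tub 54 mm high, 58 mm across, white lid 60 mm across and 10 mm thick with a pull tab (4 mm thick, 16 wide) sticking out along +x to 42 mm from the axis. Origin at the pot's middle, 27 mm above its underside, z up its axis. 0.08 to 0.17 kg. May lie any way up. None when absent.
- carton1: short side-dish carton: a closed plain cardboard box 75 (its x) x 48 (y) x 45 mm (z) with a small paper seal on top. Origin at its middle. 0.07 to 0.14 kg. Any side may face up. Not always present (None when absent).
- carton2: short side-dish carton: a closed plain cardboard box 75 (its x) x 48 (y) x 45 mm (z) with a small paper seal on top. Origin at its middle. 0.07 to 0.14 kg. Any side may face up. Not always present (None when absent).
- mill: bystander: dark wooden pepper mill, 125 mm high, 52 mm across; origin under its foot. Leave it alone.
- can: bystander: plain aluminium drinks can, 115 mm high, 60 mm across; origin under its foot. Leave it alone.
- glass: bystander: green drinking glass, 90 mm high, 72 mm across; origin under its foot. Leave it alone.
- jar: bystander: amber jar, 80 mm high, 70 mm across; origin under its foot. Leave it alone.
Mind the look-alikes: they are no part of the job. What is shaped like the dessert but orange or purple is not meant.

How it is judged:
By the outcome, as a careful person would: the job done as asked, in the order asked, and still so for the second after the job is handed in, with the robot touching nothing.
Of pot1, pot2, pot3, carton1, carton2 only 3 to 5 are there at a start; the rules pass over those that are not, and their reading is None.
At some moment in a run one of pot1, pot2, pot3, carton1, carton2 may be knocked a few centimetres aside while the robot is not near it.
Once in a run the grip may slacken for a moment while it holds something.
It also fails if it takes over 210 s, if anything falls off the work surface, if the arm or the gripper's body presses on something with over 40 N, if the wrist force passes 120 N, or if a joint passes its speed limit or range.

## Working session

There is one attempt and no reset: what is moved stays moved. The work goes in short steps, Python scripts to look and compute and a tool call to move; the robot and the scene stay as the last step left them, time stands still between calls to the robot, and variables do not carry over. Pictures are saved under pics/ and viewed, at most 14 in all, crops included, and the job is handed in when it is done.

Besides the shell and the picture viewer there is one more tool, called after "Emit:" by a JSON object that holds its "name" and its "arguments", one argument or row to a line. arm_command: Moves the arm, as the interface text tells. Shifts and turns lie within -1 to 1; 1 stands for 120 mm of shift or pi/4 rad of turn. Its arguments: {"type":"object","properties":{"increments":{"type":"array"},"grip_force":{"type":"number"}},"required":["increments"]}

```bash
ls; mkdir -p pics
python3 - <<'E'
from rig import ctrl
import cv2,numpy as np
for n in("scene","top"):
    im=ctrl.capture(n);cv2.imwrite(f"pics/{n}0.png",im[:,:,::-1]);c=ctrl.camera_info(n);print(n,np.round(c["K"],1).tolist(),np.round(c["R"],3).tolist(),np.round(c["t"],1).tolist())
s=ctrl.sense();print(s)
E
```

```text
pics
scene [[414.3, 0.0, 322.8], [0.0, 414.3, 202.4], [0.0, 0.0, 1.0]] [[-0.166, 0.986, -0.012], [0.719, 0.113, -0.685], [-0.674, -0.123, -0.728]] [-6.2, -330.7, 1720.1]
top [[511.6, 0.0, 320.5], [0.0, 511.6, 203.9], [0.0, 0.0, 1.0]] [[0.02, -1.0, -0.009], [-0.995, -0.019, -0.1], [0.099, 0.011, -0.995]] [72.4, 533.4, 1511.1]
{'time_s': 0.1, 'joints': array([-1.52843484e+00,  3.13370976e-01,  1.49835466e+00,  1.13879429e-05,
        1.33100991e+00, -2.23416001e-01]), 'dq': array([ 0.0003336 , -0.00130317, -0.00221656, -0.0004512 , -0.00153438,
        0.00105716]), 'tau': array([ 1.84547789e-03, -4.12900972e+01, -2.60138690e+01, -1.66597215e-04,
        3.02896071e-03, -1.48213879e-06]), 'eef_pos': array([ 137.8692238 , -506.33559978,  230.80653962]), 'ee_rot': array([-5.68605379e-04,  9.91183295e-01,  1.32496602e-01,  5.71683854e-05]), 'force': array([-1.17999535, -0.36038703, -0.66004916]), 'wrist_torque': array([ 0.00827059, -0.00241657,  0.02926535]), 'grip_force': 0.0, 'grip_width': 0.9981655906113152}
```

View pics/top0.png

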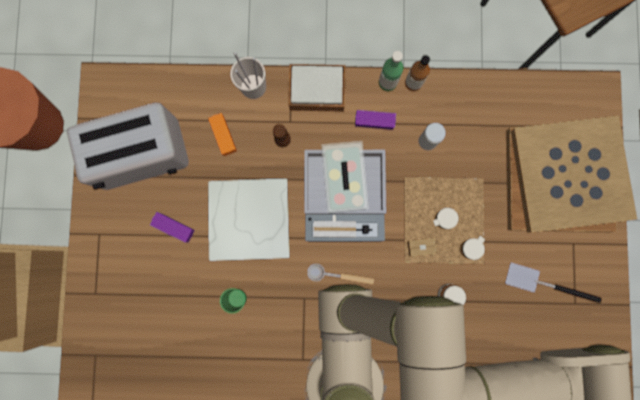

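View pics/scene0.png

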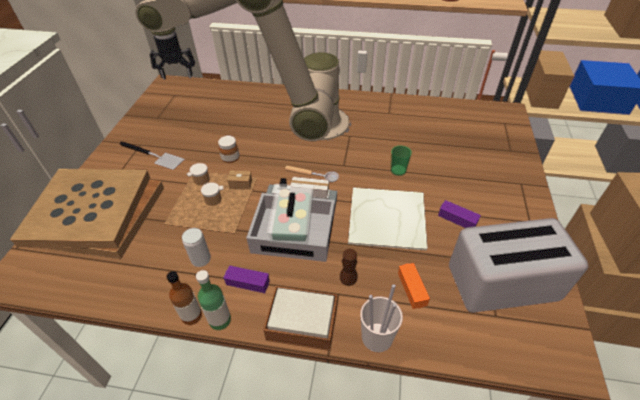

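The top view shows the salad at (345,178) on the pan, the dessert at (345,229), the slab at (248,219) and the mat at (444,220). On the mat are pots at (447,218) and (474,249), and a carton near (415,246). A white-lidded thing stands off the mat at (455,295). I'll zoom in to check it.

```bash
cat > h.py <<'E'
from rig import ctrl
import cv2,numpy as np
from scipy.spatial.transform import Rotation as Ro
def ray(c,u,v,z):
    K,R,t=[np.array(c[k],float) for k in("K","R","t")]
    d=R.T@np.linalg.solve(K,[u,v,1.]);o=-R.T@t
    return o+d*(z-o[2])/d[2]
def proj(c,X):
    p=np.array(c["K"])@(np.array(c["R"])@np.array(X,float)+np.array(c["t"]).ravel());return p[:2]/p[2]
def snap(n,name=None):
    c=ctrl.camera_info(n);im=ctrl.capture(n)[:,:,::-1].copy()
    if name:cv2.imwrite(f"pics/{name}.png",im)
    return c,im
def crop(im,x0,y0,x1,y1,s,name):cv2.imwrite(f"pics/{name}.png",cv2.resize(im[y0:y1,x0:x1],None,fx=s,fy=s,interpolation=cv2.INTER_CUBIC))
def st():
    s=ctrl.sense();q=s["ee_rot"];R=Ro.from_quat([q[1],q[2],q[3],q[0]]).as_matrix();return s,s["eef_pos"],R
def plan(goal,yaw=None):
    """print offset (tool axes, units of 120mm) and dr z needed to reach goal with tool-down & closing-axis yaw (deg, mod 180)"""
    s,p,R=st();d=R.T@(np.array(goal)-p)
    print("pos",p.round(1),"yawY",np.degrees(np.arctan2(R[1,1],R[0,1])).round(1),"tilt",np.degrees(np.arccos(-R[2,2])).round(2),"off",(d/120).round(3),"mm",d.round(1),"j6",s["joints"][5].round(2))
    if yaw is not None:
        Y=np.array([np.cos(np.radians(yaw)),np.sin(np.radians(yaw)),0]);best=None
        for sg in(1,-1):
            y=sg*Y;z=np.array([0,0,-1.]);T=np.c_[np.cross(y,z),y,z];rv=Ro.from_matrix(R.T@T).as_rotvec()
            print(" dr",(rv/(np.pi/4)).round(3),"dq6 ~",rv[2].round(2))
E
python3 - <<'E'
from h import *
im=cv2.imread("pics/top0.png");crop(im,295,130,495,310,4,"c1")
im=cv2.imread("pics/scene0.png");crop(im,160,125,350,265,4,"c2")
E
```

```text
(no output)
```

View pics/c1.png

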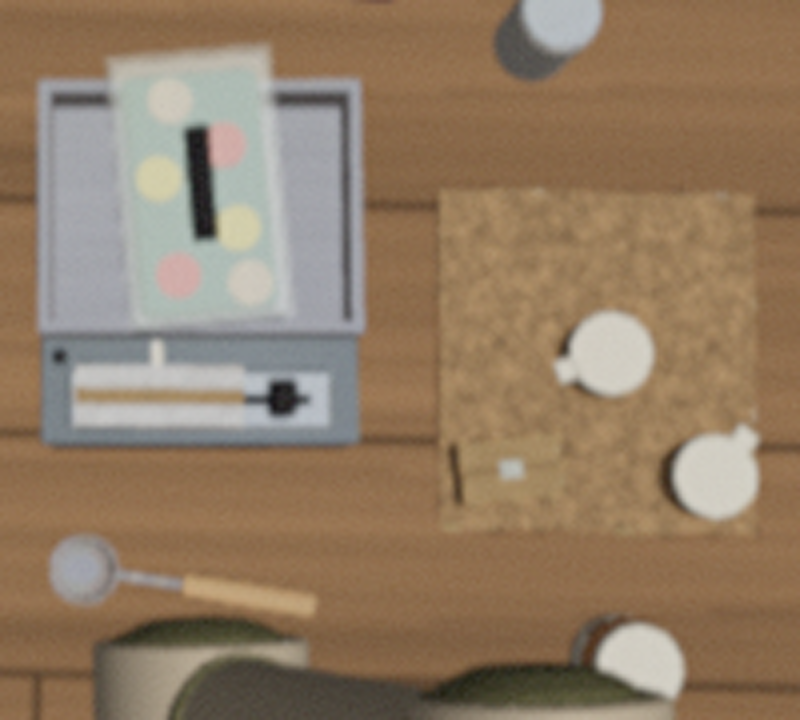

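View pics/c2.png

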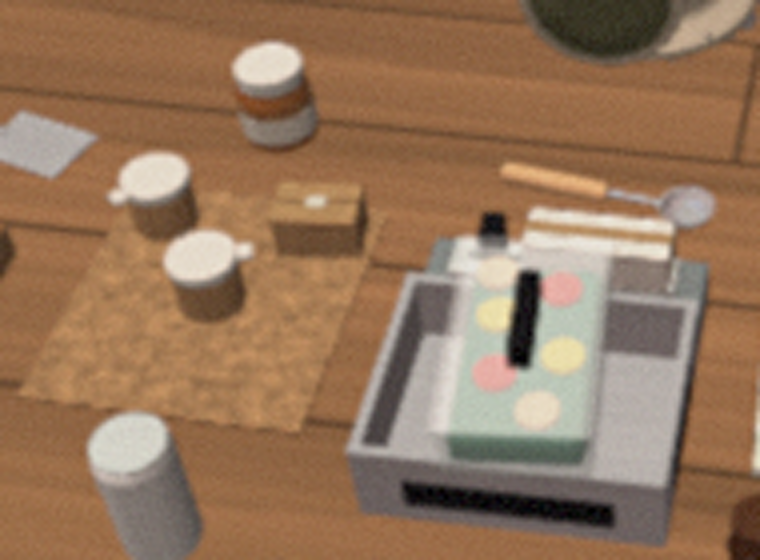

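The zoom shows the amber jar standing off the mat, with a brown body and a white lid. Two upright pots and one upright carton are on the mat. The slider grip is at its right end (365,229), and the mark sticks out from under the dessert near (334,218). Next I'll measure everything.

```bash
cat > m.py <<'E'
from h import *
c=ctrl.camera_info("top")
def P(x,y,z):return ray(c,295+x/4-.4,130+y/4-.4,z)[:2].round(1)
print("origin px",proj(c,[0,0,0]).round(1))
for n,x,y,z in [("rimTL",38,78,75),("rimTR",362,78,75),("rimBR",362,333,75),("rimBL",38,333,75),("panBR",358,445,40),("panBL",42,445,40),("grip",284,398,94),("mark",157,352,46),
 ("desTL",72,368,94),("desBL",72,430,94),("desTR",244,366,94),("desBR",244,425,94),("barT",197,127,155),("barB",205,240,155),
 ("salTL",112,60,131),("salTR",268,46,131),("salBR",292,314,131),("salBL",136,326,131),
 ("pot1",611,353,57),("tab1",565,370,52),("pot2",714,476,57),("tab2",745,438,52),("carTL",457,440,48),("carTR",560,440,48),("carBR",560,494,48),("carBL",462,502,48),("seal",511,468,48),("can",562,15,115),("jar",640,662,80)]:
    print(n,P(x,y,z))
im=cv2.imread("pics/top0.png");r=im[170:270,200:296];hsv=cv2.cvtColor(r,cv2.COLOR_BGR2HSV)
m=((hsv[...,1]<50)&(hsv[...,2]>140)).astype("uint8");k=max(cv2.findContours(m,0,2)[0],key=cv2.contourArea)
b=cv2.boxPoints(cv2.minAreaRect(k))+[200,170];print("slab",[ray(c,*q,12)[:2].round(0).tolist() for q in b])
print("mill,glass",ray(c,281,131,125)[:2],ray(c,231,301,90)[:2])
E
python3 m.py
```

```text
origin px [345.  384.5]
rimTL [688.3 134.1]
rimTR [ 692.8 -104.1]
rimBR [ 504.7 -105.6]
rimBL [500.1 129.6]
panBR [ 424.5 -107.4]
panBL [419.8 126.2]
grip [455.4 -48.1]
mark [490.1  42.4]
desTL [473.8 103.9]
desBL [429.5 102.9]
desTR [477.7 -19.2]
desBR [435.5 -19.8]
barT [639.1  19.2]
barB [560.2  12.4]
salTL [690.6  79.4]
salTR [702.7 -31. ]
salBR [512.3 -50.1]
salBL [501.7  58.8]
pot1 [ 495.1 -290.2]
tab1 [ 482.3 -257.6]
pot2 [ 406.7 -364.7]
tab2 [ 435. -389.]
carTL [ 429.4 -179.1]
carTR [ 431.  -254.7]
carBR [ 391.5 -254.6]
carBL [ 384.2 -182.9]
seal [ 409.7 -218.7]
can [ 732.8 -242.4]
jar [ 273.4 -304.4]
slab [[598.0, 434.0], [611.0, 187.0], [369.0, 173.0], [356.0, 416.0]]
mill,glass [729.18579086 199.04226905] [244.26029145 330.2292464 ]
```

```bash
python3 -c "
from h import *
plan([600,16,230],95.6)"
```

```text
pos [ 137.9 -506.3  230.8] yawY -74.8 tilt 0.07 off [ 4.859 -3.188  0.012] mm [ 583.1 -382.6    1.4] j6 -0.22
 dr [ 0.000e+00 -2.000e-03 -3.786e+00] dq6 ~ -2.97
 dr [-0.001 -0.     0.214] dq6 ~ 0.17
```

Emit:
{"name": "arm_command", "arguments": {
  "increments": [
    {"offset": [0.324, -0.2125, 0], "dr": [0, 0, 0], "hand": 1},
    {"offset": [0.324, -0.2125, 0], "dr": [0, 0, 0], "hand": 1},
    {"offset": [0.324, -0.2125, 0], "dr": [0, 0, 0], "hand": 1},
    {"offset": [0.324, -0.2125, 0], "dr": [0, 0, 0], "hand": 1},
    {"offset": [0.324, -0.2125, 0], "dr": [0, 0, 0], "hand": 1},
    {"offset": [0.324, -0.2125, 0], "dr": [0, 0, 0], "hand": 1},
    {"offset": [0.324, -0.2125, 0], "dr": [0, 0, 0], "hand": 1},
    {"offset": [0.324, -0.2125, 0], "dr": [0, 0, 0], "hand": 1}
  ]
}}

```text
time_s: 0.9
eef_pos: [385.3, -226.3, 231.2]
ee_rot: [-0.0, 0.991, 0.132, -0.0]
force: [1.3, -0.7, 0.1]
grip_width: 0.997
grip_force: 0.0
```

Emit:
{"name": "arm_command", "arguments": {
  "increments": [
    {"offset": [0.324, -0.2125, 0], "dr": [0, 0, 0], "hand": 1},
    {"offset": [0.324, -0.2125, 0], "dr": [0, 0, 0], "hand": 1},
    {"offset": [0.324, -0.2125, 0], "dr": [0, 0, 0], "hand": 1},
    {"offset": [0.324, -0.2125, 0], "dr": [0, 0, 0], "hand": 1},
    {"offset": [0.324, -0.2125, 0], "dr": [0, 0, 0], "hand": 1},
    {"offset": [0.324, -0.2125, 0], "dr": [0, 0, 0.1], "hand": 1},
    {"offset": [0.324, -0.2125, 0], "dr": [0, 0, 0.114], "hand": 1},
    {"offset": [0, 0, 0], "dr": [0, 0, 0], "hand": 1}
  ]
}}

```text
time_s: 1.7
eef_pos: [604.6, 16.9, 229.7]
ee_rot: [-0.001, 0.999, 0.05, -0.001]
force: [-0.6, -0.5, -0.6]
grip_width: 0.998
grip_force: 0.0
```

```bash
python3 -c "
from h import *
c,im=snap('wrist','w1')
plan([600,16,230],95.6)
for X in ([599.7,15.8,155],[452,42,94]):print(proj(c,X))"
```

```text
pos [603.4  15.  229.9] yawY -84.2 tilt 0.11 off [-0.027 -0.011 -0.001] mm [-3.2 -1.3 -0.1] j6 1.3
 dr [-4.000e-03 -1.000e-03 -3.996e+00] dq6 ~ -3.14
 dr [-0.001  0.002  0.004] dq6 ~ 0.0
[319.3754452  215.60930353]
[282.68973815 314.25647522]
```

View pics/w1.png

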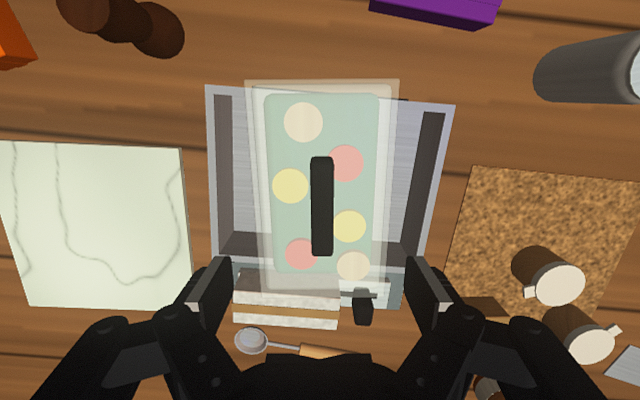

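The wrist view shows the bar at about (321,208), close to the prediction of (319,216), so I'll go down and grip it.

Emit:
{"name": "arm_command", "arguments": {
  "increments": [
    {"offset": [-0.02, -0.006, 0.3], "dr": [0, 0, 0], "hand": 1},
    {"offset": [0, 0, 0.3], "dr": [0, 0, 0], "hand": 0},
    {"offset": [0, 0, 0.19], "dr": [0, 0, 0], "hand": -0.2},
    {"offset": [0, 0, 0], "dr": [0, 0, 0], "hand": -0.5},
    {"offset": [0, 0, 0], "dr": [0, 0, 0], "hand": -1},
    {"offset": [0, 0, 0], "dr": [0, 0, 0], "hand": -1},
    {"offset": [0, 0, 0], "dr": [0, 0, 0], "hand": -1},
    {"offset": [0, 0, 0], "dr": [0, 0, 0], "hand": -1}
  ],
  "grip_force": 60
}}

```text
time_s: 2.55
eef_pos: [600.9, 13.2, 138.4]
ee_rot: [0.001, 0.999, 0.049, 0.001]
force: [-2.1, -1.2, 6.4]
grip_width: 0.189
grip_force: 61.8
```

Emit:
{"name": "arm_command", "arguments": {
  "increments": [
    {"offset": [0, 0, 0], "dr": [0, 0, 0], "hand": -1},
    {"offset": [0, 0, 0], "dr": [0, 0, 0], "hand": -1},
    {"offset": [0, 0, 0], "dr": [0, 0, 0], "hand": -1}
  ]
}}

```text
time_s: 2.85
eef_pos: [600.9, 13.2, 138.4]
ee_rot: [0.001, 0.999, 0.049, 0.001]
force: [-1.7, -1.2, 6.3]
grip_width: 0.19
grip_force: 61.8
```

Emit:
{"name": "arm_command", "arguments": {
  "increments": [
    {"offset": [0, 0, -0.05], "dr": [0, 0, 0], "hand": -1},
    {"offset": [0, 0, -0.2], "dr": [0, 0, 0], "hand": -1},
    {"offset": [0, 0, -0.3], "dr": [0, 0, 0], "hand": -1},
    {"offset": [0, 0, -0.25], "dr": [0, 0, 0], "hand": -1},
    {"offset": [0, 0, 0], "dr": [0, 0, 0], "hand": -1},
    {"offset": [0, 0, 0], "dr": [0, 0, 0], "hand": -1}
  ],
  "grip_force": 80
}}

```text
time_s: 3.45
eef_pos: [600.0, 13.8, 231.7]
ee_rot: [-0.0, 0.999, 0.049, -0.0]
force: [1.0, -0.3, -4.3]
grip_width: 0.189
grip_force: 78.8
```

```bash
python3 -c "
from h import *
print(st()[0]['grip_width'],st()[0]['force'])
plan([481,352,230],93)"
```

```text
0.18942198102323593 [ 0.96367403 -0.3199096  -4.31630734]
pos [600.   13.8 231.7] yawY -84.4 tilt 0.06 off [-0.711 -2.902  0.016] mm [ -85.4 -348.2    1.9] j6 1.3
 dr [-2.000e-03 -1.000e-03 -3.942e+00] dq6 ~ -3.1
 dr [-0.     0.001  0.058] dq6 ~ 0.05
```

Emit:
{"name": "arm_command", "arguments": {
  "increments": [
    {"offset": [-0.04, -0.15, 0], "dr": [0, 0, 0], "hand": -1},
    {"offset": [-0.07, -0.29, 0], "dr": [0, 0, 0], "hand": -1},
    {"offset": [-0.07, -0.29, 0], "dr": [0, 0, 0], "hand": -1},
    {"offset": [-0.07, -0.29, 0], "dr": [0, 0, 0], "hand": -1},
    {"offset": [-0.07, -0.29, 0], "dr": [0, 0, 0], "hand": -1},
    {"offset": [-0.07, -0.29, 0], "dr": [0, 0, 0], "hand": -1},
    {"offset": [-0.07, -0.29, 0], "dr": [0, 0, 0], "hand": -1},
    {"offset": [-0.07, -0.29, 0], "dr": [0, 0, 0], "hand": -1}
  ]
}}

```text
time_s: 4.25
eef_pos: [509.6, 269.6, 230.6]
ee_rot: [0.0, 0.999, 0.049, -0.002]
force: [0.6, -0.2, -3.1]
grip_width: 0.186
grip_force: 78.8
```

Emit:
{"name": "arm_command", "arguments": {
  "increments": [
    {"offset": [-0.07, -0.29, 0], "dr": [0, 0, 0.029], "hand": -1},
    {"offset": [-0.07, -0.29, 0], "dr": [0, 0, 0.029], "hand": -1},
    {"offset": [-0.04, -0.15, 0], "dr": [0, 0, 0], "hand": -1},
    {"offset": [0, 0, 0], "dr": [0, 0, 0], "hand": -1},
    {"offset": [0, 0, 0], "dr": [0, 0, 0], "hand": -1}
  ]
}}

```text
time_s: 4.75
eef_pos: [482.1, 353.5, 231.0]
ee_rot: [0.001, 1.0, 0.027, -0.001]
force: [0.5, -0.6, -3.1]
grip_width: 0.19
grip_force: 78.9
```

```bash
python3 -c "
from h import *
print(st()[0]['grip_width'],st()[0]['force'])
plan([481,352,77],93)
c,im=snap('top');crop(im,190,130,490,310,2.6,'t2')"
```

```text
0.19009010889170355 [ 0.45668903 -0.57306764 -3.0763272 ]
pos [482.1 353.5 231. ] yawY -87.0 tilt 0.16 off [-0.007  0.01   1.283] mm [ -0.8   1.2 154. ] j6 1.95
 dr [-5.000e-03  2.000e-03 -3.999e+00] dq6 ~ -3.14
 dr [0.002 0.003 0.001] dq6 ~ 0.0
```

View pics/t2.png

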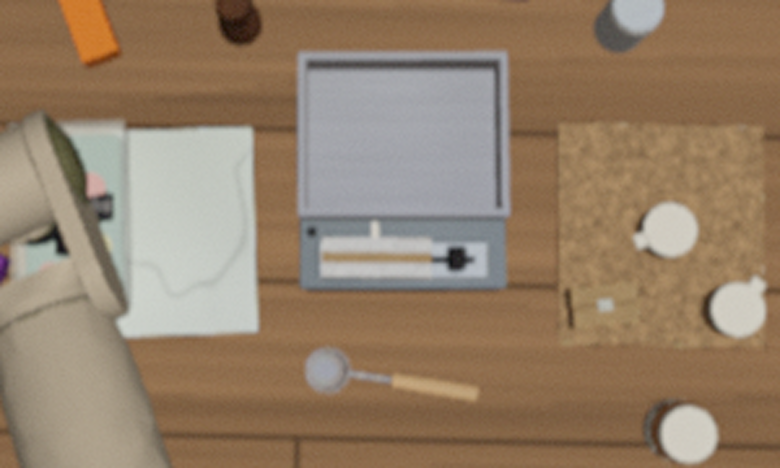

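The salad is held over the left part of the slab, seen at (80,190), and everything else is where it was. I'll lower it now.

Emit:
{"name": "arm_command", "arguments": {
  "increments": [
    {"offset": [0, 0, 0.2], "dr": [0, 0, 0], "hand": -1},
    {"offset": [0, 0, 0.35], "dr": [0, 0, 0], "hand": -1},
    {"offset": [0, 0, 0.35], "dr": [0, 0, 0], "hand": -1},
    {"offset": [0, 0, 0.2], "dr": [0, 0, 0], "hand": -1},
    {"offset": [0, 0, 0.1], "dr": [0, 0, 0], "hand": -1},
    {"offset": [0, 0, 0.05], "dr": [0, 0, 0], "hand": -1},
    {"offset": [0, 0, 0.03], "dr": [0, 0, 0], "hand": -1},
    {"offset": [0, 0, 0], "dr": [0, 0, 0], "hand": -1}
  ]
}}

```text
time_s: 5.6
eef_pos: [483.5, 353.4, 79.7]
ee_rot: [-0.0, 1.0, 0.026, 0.001]
force: [0.6, -0.8, -2.7]
grip_width: 0.192
grip_force: 78.8
```

Emit:
{"name": "arm_command", "arguments": {
  "increments": [
    {"offset": [0, 0, 0.02], "dr": [0, 0, 0], "hand": -1},
    {"offset": [0, 0, 0.02], "dr": [0, 0, 0], "hand": -1},
    {"offset": [0, 0, 0], "dr": [0, 0, 0], "hand": -1}
  ]
}}

```text
time_s: 5.9
eef_pos: [483.5, 353.8, 75.5]
ee_rot: [-0.0, 1.0, 0.026, 0.001]
force: [-1.5, 0.2, 4.5]
grip_width: 0.188
grip_force: 79.9
```

Emit:
{"name": "arm_command", "arguments": {
  "increments": [
    {"offset": [0, 0, 0], "dr": [0, 0, 0], "hand": 0},
    {"offset": [0, 0, 0], "dr": [0, 0, 0], "hand": 0},
    {"offset": [0, 0, 0], "dr": [0, 0, 0], "hand": 0},
    {"offset": [0, 0, -0.1], "dr": [0, 0, 0], "hand": 0},
    {"offset": [0, 0, -0.3], "dr": [0, 0, 0], "hand": 0},
    {"offset": [0, 0, -0.35], "dr": [0, 0, 0], "hand": 0},
    {"offset": [0, 0, -0.35], "dr": [0, 0, 0], "hand": 0.5},
    {"offset": [0, 0, -0.1], "dr": [0, 0, 0], "hand": 0.5}
  ]
}}

```text
time_s: 6.7
eef_pos: [484.3, 354.1, 224.0]
ee_rot: [-0.002, 1.0, 0.026, 0.004]
force: [0.8, -0.3, 0.3]
grip_width: 0.753
grip_force: 0.0
```

```bash
python3 -c "
from h import *
plan([455,42,220],2)"
```

```text
pos [484.3 354.1 224. ] yawY -87.0 tilt 0.5 off [-0.379  2.584  0.022] mm [-45.5 310.1   2.7] j6 1.95
 dr [ 0.005 -0.011 -1.978] dq6 ~ -1.55
 dr [-0.011 -0.005  2.022] dq6 ~ 1.59
```

Emit:
{"name": "arm_command", "arguments": {
  "increments": [
    {"offset": [-0.054, 0.37, 0], "dr": [0, 0, 0], "hand": 1},
    {"offset": [-0.054, 0.37, 0], "dr": [0, 0, 0], "hand": 1},
    {"offset": [-0.054, 0.37, 0], "dr": [0, 0, 0], "hand": 1},
    {"offset": [-0.054, 0.37, 0], "dr": [0, 0, 0], "hand": 1},
    {"offset": [-0.054, 0.37, 0], "dr": [0, 0, 0], "hand": 1},
    {"offset": [-0.054, 0.37, 0], "dr": [0, 0, 0], "hand": 1},
    {"offset": [-0.055, 0.364, 0], "dr": [0, 0, 0], "hand": 1},
    {"offset": [0, 0, 0], "dr": [0, 0, -0.178], "hand": 1}
  ]
}}

```text
time_s: 7.5
eef_pos: [453.5, 37.4, 218.5]
ee_rot: [0.001, 0.996, 0.094, 0.0]
force: [-0.5, 1.2, 0.5]
grip_width: 0.999
grip_force: 0.0
```

Emit:
{"name": "arm_command", "arguments": {
  "increments": [
    {"offset": [0, 0, 0], "dr": [0, 0, -0.18], "hand": 1},
    {"offset": [0, 0, 0], "dr": [0, 0, -0.18], "hand": 1},
    {"offset": [0, 0, 0], "dr": [0, 0, -0.18], "hand": 1},
    {"offset": [0, 0, 0], "dr": [0, 0, -0.18], "hand": 1},
    {"offset": [0, 0, 0], "dr": [0, 0, -0.18], "hand": 1},
    {"offset": [0, 0, 0], "dr": [0, 0, -0.18], "hand": 1},
    {"offset": [0, 0, 0], "dr": [0, 0, -0.18], "hand": 1},
    {"offset": [0, 0, 0], "dr": [0, 0, -0.18], "hand": 1}
  ]
}}

```text
time_s: 8.3
eef_pos: [453.7, 41.4, 218.4]
ee_rot: [0.0, 0.787, 0.617, 0.0]
force: [0.4, 0.3, -0.4]
grip_width: 1.002
grip_force: 0.0
```

Emit:
{"name": "arm_command", "arguments": {
  "increments": [
    {"offset": [0, 0, 0], "dr": [0, 0, -0.18], "hand": 1},
    {"offset": [0, 0, 0], "dr": [0, 0, -0.18], "hand": 1},
    {"offset": [0, 0, 0], "dr": [0, 0, 0], "hand": 1},
    {"offset": [0, 0, 0], "dr": [0, 0, 0], "hand": 1}
  ]
}}

```text
time_s: 8.7
eef_pos: [453.7, 41.4, 218.3]
ee_rot: [0.0, 0.696, 0.718, 0.0]
force: [0.4, -0.4, -0.1]
grip_width: 0.998
grip_force: 0.0
```

```bash
python3 -c "
from h import *
plan([455,42,220],2)
c,im=snap('wrist','w2')
for X in ([435,103,94],[435,-20,94],[475,103,94],[475,-20,94]):print(proj(c,X))"
```

```text
pos [453.7  41.4 218.3] yawY 1.8 tilt 0.01 off [ 0.005  0.011 -0.014] mm [ 0.6  1.3 -1.7] j6 -0.2
 dr [ 0.     0.    -0.005] dq6 ~ -0.0
 dr [ 0.    -0.     3.995] dq6 ~ 3.14
[297.59844258 120.59824658]
[296.46905531 248.22258056]
[344.0939719  122.08342338]
[336.79337005 249.31718049]
```

View pics/w2.png

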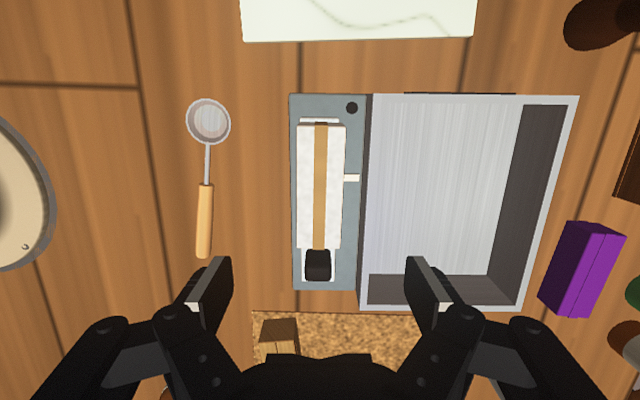

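The wrist view shows the dessert at columns 297–346 and rows 124–249, as predicted. The pan wall is at column 365 or so, so I'll open the fingers only part way.

Emit:
{"name": "arm_command", "arguments": {
  "increments": [
    {"offset": [0, 0.01, 0.1], "dr": [0, 0, 0], "hand": 0.36},
    {"offset": [0, 0, 0.3], "dr": [0, 0, 0], "hand": 0.36},
    {"offset": [0, 0, 0.3], "dr": [0, 0, 0], "hand": 0.36},
    {"offset": [0, 0, 0.1], "dr": [0, 0, 0], "hand": 0.36},
    {"offset": [0, 0, 0.1], "dr": [0, 0, 0], "hand": 0.36},
    {"offset": [0, 0, 0.2], "dr": [0, 0, 0], "hand": 0.36},
    {"offset": [0, 0, 0.1], "dr": [0, 0, 0], "hand": 0.36},
    {"offset": [0, 0, 0], "dr": [0, 0, 0], "hand": 0.36}
  ]
}}

```text
time_s: 9.55
eef_pos: [453.7, 41.6, 72.1]
ee_rot: [-0.002, 0.695, 0.719, -0.001]
force: [0.3, -0.0, -0.2]
grip_width: 0.681
grip_force: 0.0
```

Emit:
{"name": "arm_command", "arguments": {
  "increments": [
    {"offset": [0, 0, 0], "dr": [0, 0, 0], "hand": -1},
    {"offset": [0, 0, 0], "dr": [0, 0, 0], "hand": -1},
    {"offset": [0, 0, 0], "dr": [0, 0, 0], "hand": -1},
    {"offset": [0, 0, 0], "dr": [0, 0, 0], "hand": -1},
    {"offset": [0, 0, 0], "dr": [0, 0, 0], "hand": -1}
  ],
  "grip_force": 40
}}

```text
time_s: 10.05
eef_pos: [455.1, 41.4, 74.4]
ee_rot: [0.0, 0.695, 0.719, 0.0]
force: [-0.4, 0.5, 1.4]
grip_width: 0.507
grip_force: 41.1
```

Emit:
{"name": "arm_command", "arguments": {
  "increments": [
    {"offset": [0, 0, -0.1], "dr": [0, 0, 0], "hand": -1},
    {"offset": [0, 0, -0.25], "dr": [0, 0, 0], "hand": -1},
    {"offset": [0, 0, -0.3], "dr": [0, 0, 0], "hand": -1},
    {"offset": [0, 0, -0.2], "dr": [0, 0, 0], "hand": -1},
    {"offset": [0, 0, 0], "dr": [0, 0, 0], "hand": -1},
    {"offset": [0, 0, 0], "dr": [0, 0, 0], "hand": -1}
  ]
}}

```text
time_s: 10.65
eef_pos: [454.7, 41.5, 175.6]
ee_rot: [-0.0, 0.695, 0.719, -0.0]
force: [-0.3, 0.4, -2.1]
grip_width: 0.504
grip_force: 41.0
```

```bash
python3 -c "
from h import *
print(st()[0]['grip_width'],st()[0]['force'])
plan([487,237,175],93)
c,im=snap('top','t3');print(c is None)
c,im=snap('wrist','w3')"
```

```text
0.5039634358187597 [-0.25701813  0.43358593 -2.09005252]
pos [454.7  41.5 175.6] yawY 2.0 tilt 0.01 off [1.619 0.326 0.005] mm [194.3  39.1   0.6] j6 -0.2
 dr [-0.    -0.    -2.022] dq6 ~ -1.59
 dr [-0.     0.     1.978] dq6 ~ 1.55
False
```

View pics/w3.png

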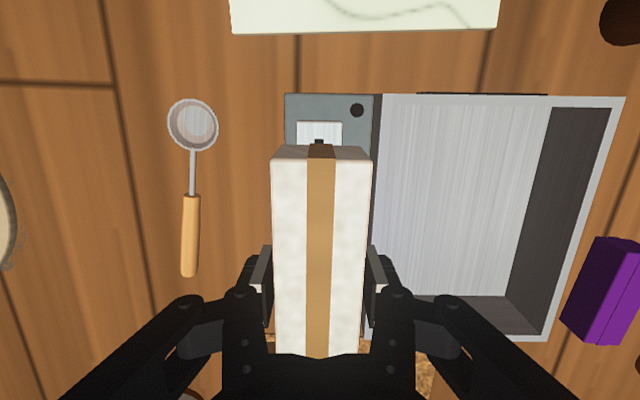

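The dessert is held level between the pads, with its band at columns 305–335. Next I'll carry it to the slab and turn it.

Emit:
{"name": "arm_command", "arguments": {
  "increments": [
    {"offset": [0.2, 0.04, 0], "dr": [0, 0, 0], "hand": -1},
    {"offset": [0.324, 0.065, 0], "dr": [0, 0, 0], "hand": -1},
    {"offset": [0.324, 0.065, 0], "dr": [0, 0, 0], "hand": -1},
    {"offset": [0.324, 0.065, 0], "dr": [0, 0, 0], "hand": -1},
    {"offset": [0.324, 0.065, 0], "dr": [0, 0, 0], "hand": -1},
    {"offset": [0.124, 0.026, 0], "dr": [0, 0, 0], "hand": -1},
    {"offset": [0, 0, 0], "dr": [0, 0, 0.1], "hand": -1},
    {"offset": [0, 0, 0], "dr": [0, 0, 0.178], "hand": -1}
  ]
}}

```text
time_s: 11.55
eef_pos: [486.8, 237.0, 174.7]
ee_rot: [-0.0, 0.77, 0.638, -0.001]
force: [-0.2, 0.1, -1.0]
grip_width: 0.51
grip_force: 40.8
```

Emit:
{"name": "arm_command", "arguments": {
  "increments": [
    {"offset": [0, 0, 0], "dr": [0, 0, 0.18], "hand": -1},
    {"offset": [0, 0, 0], "dr": [0, 0, 0.18], "hand": -1},
    {"offset": [0, 0, 0], "dr": [0, 0, 0.18], "hand": -1},
    {"offset": [0, 0, 0], "dr": [0, 0, 0.18], "hand": -1},
    {"offset": [0, 0, 0], "dr": [0, 0, 0.18], "hand": -1},
    {"offset": [0, 0, 0], "dr": [0, 0, 0.18], "hand": -1},
    {"offset": [0, 0, 0], "dr": [0, 0, 0.18], "hand": -1},
    {"offset": [0, 0, 0], "dr": [0, 0, 0.18], "hand": -1}
  ]
}}

```text
time_s: 12.35
eef_pos: [487.0, 236.4, 174.9]
ee_rot: [0.0, 0.992, 0.125, -0.001]
force: [-0.3, 0.5, -0.8]
grip_width: 0.506
grip_force: 40.8
```

Emit:
{"name": "arm_command", "arguments": {
  "increments": [
    {"offset": [0, 0, 0], "dr": [0, 0, 0.18], "hand": -1},
    {"offset": [0, 0, 0], "dr": [0, 0, 0.08], "hand": -1},
    {"offset": [0, 0, 0], "dr": [0, 0, 0], "hand": -1},
    {"offset": [0, 0, 0], "dr": [0, 0, 0], "hand": -1}
  ]
}}

```text
time_s: 12.75
eef_pos: [487.1, 236.6, 175.4]
ee_rot: [0.0, 1.0, 0.027, -0.001]
force: [-0.3, 0.3, -0.6]
grip_width: 0.505
grip_force: 40.9
```

```bash
python3 -c "
from h import *
print(st()[0]['grip_width'],st()[0]['force'])
plan([487,237,38],93)
c,im=snap('top');crop(im,190,130,490,310,2.6,'t4')"
```

```text
0.5046610931160277 [-0.2943041   0.3422169  -0.58805984]
pos [487.1 236.6 175.4] yawY -86.9 tilt 0.08 off [ 1.000e-03 -3.000e-03  1.145e+00] mm [ 1.000e-01 -4.000e-01  1.374e+02] j6 1.75
 dr [-3.000e-03  1.000e-03 -3.998e+00] dq6 ~ -3.14
 dr [0.    0.002 0.002] dq6 ~ 0.0
```

View pics/t4.png

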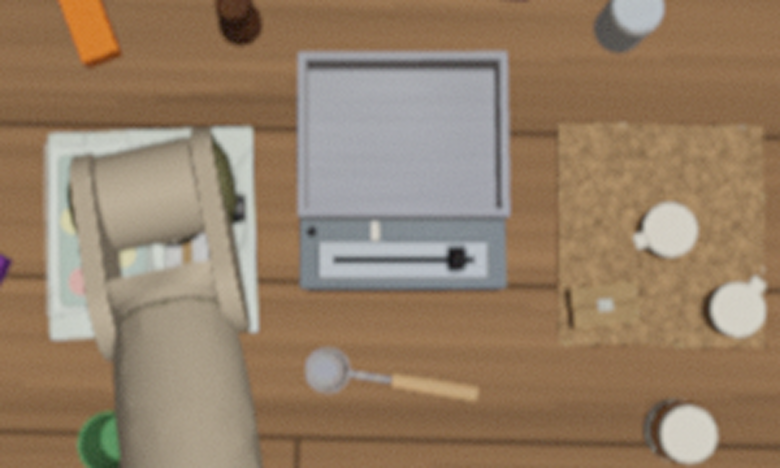

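The dessert is above the right part of the slab and the track is clear. I'll lower it.

Emit:
{"name": "arm_command", "arguments": {
  "increments": [
    {"offset": [0, 0, 0.2], "dr": [0, 0, 0], "hand": -1},
    {"offset": [0, 0, 0.35], "dr": [0, 0, 0], "hand": -1},
    {"offset": [0, 0, 0.3], "dr": [0, 0, 0], "hand": -1},
    {"offset": [0, 0, 0.15], "dr": [0, 0, 0], "hand": -1},
    {"offset": [0, 0, 0.1], "dr": [0, 0, 0], "hand": -1},
    {"offset": [0, 0, 0.05], "dr": [0, 0, 0], "hand": -1},
    {"offset": [0, 0, 0.02], "dr": [0, 0, 0], "hand": -1},
    {"offset": [0, 0, 0], "dr": [0, 0, 0], "hand": -1}
  ]
}}

```text
time_s: 13.6
eef_pos: [487.7, 237.2, 36.3]
ee_rot: [-0.0, 1.0, 0.026, 0.001]
force: [0.1, -0.1, -0.6]
grip_width: 0.508
grip_force: 40.9
```

Emit:
{"name": "arm_command", "arguments": {
  "increments": [
    {"offset": [0, 0, 0.015], "dr": [0, 0, 0], "hand": -1},
    {"offset": [0, 0, 0.015], "dr": [0, 0, 0], "hand": -1},
    {"offset": [0, 0, 0], "dr": [0, 0, 0], "hand": -1}
  ]
}}

```text
time_s: 13.9
eef_pos: [487.5, 237.1, 32.4]
ee_rot: [-0.0, 1.0, 0.026, 0.0]
force: [0.2, -0.9, 1.1]
grip_width: 0.503
grip_force: 41.0
```

Emit:
{"name": "arm_command", "arguments": {
  "increments": [
    {"offset": [0, 0, 0.005], "dr": [0, 0, 0], "hand": 0.35},
    {"offset": [0, 0, 0], "dr": [0, 0, 0], "hand": 0.35},
    {"offset": [0, 0, 0], "dr": [0, 0, 0], "hand": 0.35},
    {"offset": [0, 0, -0.1], "dr": [0, 0, 0], "hand": 0.35},
    {"offset": [0, 0, -0.35], "dr": [0, 0, 0], "hand": 0.35},
    {"offset": [0, 0, -0.35], "dr": [0, 0, 0], "hand": 0.35},
    {"offset": [0, 0, -0.35], "dr": [0, 0, 0], "hand": 0.35},
    {"offset": [0, 0, 0], "dr": [0, 0, 0], "hand": 0.35}
  ]
}}

```text
time_s: 14.7
eef_pos: [489.6, 237.7, 176.0]
ee_rot: [-0.001, 1.0, 0.026, 0.005]
force: [0.2, -0.0, -0.7]
grip_width: 0.671
grip_force: 0.0
```

```bash
python3 -c "
from h import *
plan([409,-218,180],90)"
```

```text
pos [489.6 237.7 176. ] yawY -87.0 tilt 0.64 off [-0.869  3.757 -0.05 ] mm [-104.3  450.9   -6. ] j6 1.76
 dr [ 0.021 -0.005 -3.933] dq6 ~ -3.09
 dr [-0.003 -0.014  0.067] dq6 ~ 0.05
```

Emit:
{"name": "arm_command", "arguments": {
  "increments": [
    {"offset": [-0.087, 0.376, 0], "dr": [0, 0, 0], "hand": 0.5},
    {"offset": [-0.087, 0.376, 0], "dr": [0, 0, 0], "hand": 0.5},
    {"offset": [-0.087, 0.376, 0], "dr": [0, 0, 0], "hand": 0.5},
    {"offset": [-0.087, 0.376, 0], "dr": [0, 0, 0], "hand": 0.5},
    {"offset": [-0.087, 0.376, 0], "dr": [0, 0, 0], "hand": 0.5},
    {"offset": [-0.087, 0.376, 0], "dr": [0, 0, 0], "hand": 0.5},
    {"offset": [-0.087, 0.376, 0], "dr": [0, 0, 0], "hand": 0.5},
    {"offset": [-0.087, 0.376, 0], "dr": [0, 0, 0], "hand": 0.5}
  ]
}}

```text
time_s: 15.5
eef_pos: [421.9, -129.4, 169.9]
ee_rot: [0.0, 1.0, 0.026, 0.0]
force: [1.0, -0.8, -1.0]
grip_width: 0.753
grip_force: 0.0
```

Emit:
{"name": "arm_command", "arguments": {
  "increments": [
    {"offset": [-0.087, 0.376, -0.2], "dr": [0, 0, 0], "hand": 1},
    {"offset": [-0.087, 0.376, -0.2], "dr": [0, 0, 0], "hand": 1},
    {"offset": [0, 0, 0], "dr": [0, 0, -0.18], "hand": 1},
    {"offset": [0, 0, 0], "dr": [0, 0, -0.18], "hand": 1},
    {"offset": [0, 0, 0], "dr": [0, 0, -0.18], "hand": 1},
    {"offset": [0, 0, 0], "dr": [0, 0, -0.18], "hand": 1},
    {"offset": [0, 0, 0], "dr": [0, 0, -0.18], "hand": 1},
    {"offset": [0, 0, 0], "dr": [0, 0, -0.18], "hand": 1}
  ]
}}

```text
time_s: 16.3
eef_pos: [407.1, -215.0, 215.7]
ee_rot: [0.0, 0.899, 0.438, 0.0]
force: [0.7, 0.3, 0.4]
grip_width: 0.997
grip_force: 0.0
```

Emit:
{"name": "arm_command", "arguments": {
  "increments": [
    {"offset": [0, 0, 0], "dr": [0, 0, -0.18], "hand": 1},
    {"offset": [0, 0, 0], "dr": [0, 0, -0.18], "hand": 1},
    {"offset": [0, 0, 0], "dr": [0, 0, -0.18], "hand": 1},
    {"offset": [0, 0, 0], "dr": [0, 0, -0.18], "hand": 1},
    {"offset": [0, 0, 0], "dr": [0, 0, -0.13], "hand": 1},
    {"offset": [0, 0, 0], "dr": [0, 0, 0], "hand": 1},
    {"offset": [0, 0, 0], "dr": [0, 0, 0], "hand": 1}
  ]
}}

```text
time_s: 17.0
eef_pos: [407.1, -215.1, 215.6]
ee_rot: [-0.0, 0.709, 0.705, 0.0]
force: [0.1, -1.1, -0.0]
grip_width: 0.999
grip_force: 0.0
```

```bash
python3 -c "
from h import *
plan([409,-218,180],0)
c,im=snap('wrist','w5')
np.savez('w5.npz',**{k:c[k] for k in 'KRt'})
c,im=snap('top','t5')"
```

```text
pos [ 407.1 -215.1  215.6] yawY -0.3 tilt 0.0 off [-0.024  0.016  0.297] mm [-2.9  1.9 35.6] j6 -0.74
 dr [ 0.    -0.    -0.007] dq6 ~ -0.01
 dr [-0.    -0.     3.993] dq6 ~ 3.14
```

View pics/w5.png

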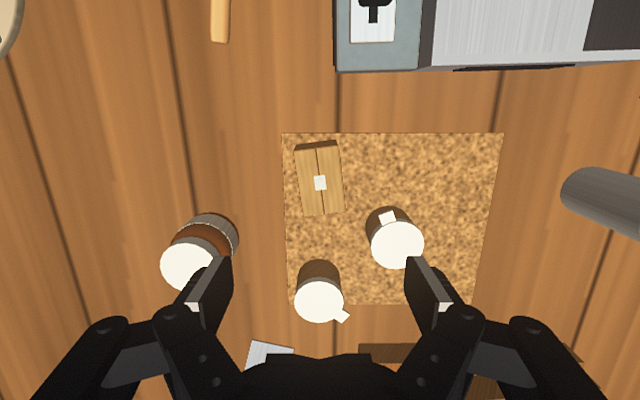

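The wrist view shows the carton's top face with corners near (296,151), (337,146), (345,211) and (304,216). The lids are at (397,244) and (319,302).

```bash
python3 -c "
from h import *
c=dict(np.load('w5.npz'))
q=np.array([ray(c,*p,48)[:2] for p in [(296,151),(337,146),(345,211),(304,216)]]);print(q.round(1),q.mean(0),[np.linalg.norm(q[i]-q[i-1]).round(1) for i in range(4)])
d=q[0]+q[1]-q[2]-q[3];a=np.degrees(np.arctan2(d[1],d[0]));print('long yaw',a)
print(ray(c,320,183,48),ray(c,397,244,57),ray(c,319,302,57))
plan([q.mean(0)[0],q.mean(0)[1],28],a-90)"
```

```text
[[ 385.3 -186.7]
 [ 427.6 -181.8]
 [ 437.4 -253.5]
 [ 392.1 -259.2]] [ 410.60683041 -220.31354695] [np.float64(72.8), np.float64(42.5), np.float64(72.4), np.float64(45.7)]
long yaw 96.57949228458091
[ 409.97428611 -221.21833355   48.        ] [ 495.42184339 -289.76580999   57.        ] [ 408.19021396 -366.63903486   57.        ]
pos [ 407.2 -215.1  215.6] yawY -0.3 tilt 0.01 off [-0.043  0.028  1.563] mm [ -5.1   3.4 187.6] j6 -0.74
 dr [ 0.     0.    -0.152] dq6 ~ -0.12
 dr [ 0.    -0.     3.848] dq6 ~ 3.02
```

Emit:
{"name": "arm_command", "arguments": {
  "increments": [
    {"offset": [-0.043, 0.028, 0.2], "dr": [0, 0, -0.152], "hand": 1},
    {"offset": [0, 0, 0.35], "dr": [0, 0, 0], "hand": 1},
    {"offset": [0, 0, 0.35], "dr": [0, 0, 0], "hand": 1},
    {"offset": [0, 0, 0.35], "dr": [0, 0, 0], "hand": 1},
    {"offset": [0, 0, 0.25], "dr": [0, 0, 0], "hand": 1},
    {"offset": [0, 0, 0.12], "dr": [0, 0, 0], "hand": 1},
    {"offset": [0, 0, 0], "dr": [0, 0, 0], "hand": -1},
    {"offset": [0, 0, 0], "dr": [0, 0, 0], "hand": -1}
  ]
}}

```text
time_s: 17.9
eef_pos: [410.8, -220.6, 21.6]
ee_rot: [0.0, 0.665, 0.747, -0.0]
force: [0.2, -0.5, 0.8]
grip_width: 0.688
grip_force: 0.0
```

Emit:
{"name": "arm_command", "arguments": {
  "increments": [
    {"offset": [0, 0, 0], "dr": [0, 0, 0], "hand": -1},
    {"offset": [0, 0, 0], "dr": [0, 0, 0], "hand": -1},
    {"offset": [0, 0, 0], "dr": [0, 0, 0], "hand": -1},
    {"offset": [0, 0, 0], "dr": [0, 0, 0], "hand": -1}
  ]
}}

```text
time_s: 18.3
eef_pos: [411.2, -220.9, 22.3]
ee_rot: [0.001, 0.665, 0.747, -0.0]
force: [0.6, -0.1, 7.5]
grip_width: 0.552
grip_force: 42.4
```

Emit:
{"name": "arm_command", "arguments": {
  "increments": [
    {"offset": [0, 0, -0.1], "dr": [0, 0, 0], "hand": -1},
    {"offset": [0, 0, -0.3], "dr": [0, 0, 0], "hand": -1},
    {"offset": [0, 0, -0.35], "dr": [0, 0, 0], "hand": -1},
    {"offset": [0, 0, -0.35], "dr": [0, 0, 0], "hand": -1},
    {"offset": [0, 0, -0.2], "dr": [0, 0, 0], "hand": -1},
    {"offset": [0, 0, 0], "dr": [0, 0, 0], "hand": -1}
  ]
}}

```text
time_s: 18.9
eef_pos: [411.6, -221.2, 181.0]
ee_rot: [0.004, 0.665, 0.747, -0.0]
force: [-0.1, 0.2, -1.6]
grip_width: 0.552
grip_force: 41.8
```

```bash
python3 -c "
from h import *
print(st()[0]['grip_width'],st()[0]['force'])
plan([595.3,73.5,175],91.1)"
```

```text
0.5519359551283586 [-0.07804419  0.15142033 -1.56993779]
pos [ 411.6 -221.2  181. ] yawY 6.7 tilt 0.41 off [2.261 1.806 0.046] mm [271.3 216.8   5.5] j6 -0.86
 dr [-0.     0.01  -1.876] dq6 ~ -1.47
 dr [0.01  0.    2.124] dq6 ~ 1.67
```

Emit:
{"name": "arm_command", "arguments": {
  "increments": [
    {"offset": [0.15, 0.12, 0], "dr": [0, 0, 0], "hand": -1},
    {"offset": [0.3, 0.24, 0], "dr": [0, 0, 0], "hand": -1},
    {"offset": [0.3, 0.24, 0], "dr": [0, 0, 0], "hand": -1},
    {"offset": [0.3, 0.24, 0], "dr": [0, 0, 0], "hand": -1},
    {"offset": [0.3, 0.24, 0], "dr": [0, 0, 0], "hand": -1},
    {"offset": [0.3, 0.24, 0], "dr": [0, 0, 0], "hand": -1},
    {"offset": [0.3, 0.24, 0], "dr": [0, 0, 0], "hand": -1},
    {"offset": [0.311, 0.246, 0], "dr": [0, 0, 0], "hand": -1}
  ]
}}

```text
time_s: 19.7
eef_pos: [594.4, 76.1, 176.2]
ee_rot: [-0.001, 0.665, 0.747, -0.001]
force: [0.9, -1.2, -1.3]
grip_width: 0.55
grip_force: 41.8
```

Emit:
{"name": "arm_command", "arguments": {
  "increments": [
    {"offset": [0, 0, 0], "dr": [0, 0, -0.17], "hand": -1},
    {"offset": [0, 0, 0], "dr": [0, 0, -0.17], "hand": -1},
    {"offset": [0, 0, 0], "dr": [0, 0, -0.17], "hand": -1},
    {"offset": [0, 0, 0], "dr": [0, 0, -0.17], "hand": -1},
    {"offset": [0, 0, 0], "dr": [0, 0, -0.17], "hand": -1},
    {"offset": [0, 0, 0], "dr": [0, 0, -0.17], "hand": -1},
    {"offset": [0, 0, 0], "dr": [0, 0, -0.17], "hand": -1},
    {"offset": [0, 0, 0], "dr": [0, 0, -0.17], "hand": -1}
  ]
}}

```text
time_s: 20.5
eef_pos: [593.6, 74.3, 176.0]
ee_rot: [-0.001, 0.189, 0.982, -0.0]
force: [-0.7, 0.3, -0.9]
grip_width: 0.556
grip_force: 41.9
```

Emit:
{"name": "arm_command", "arguments": {
  "increments": [
    {"offset": [0, 0, 0], "dr": [0, 0, -0.17], "hand": -1},
    {"offset": [0, 0, 0], "dr": [0, 0, -0.17], "hand": -1},
    {"offset": [0, 0, 0], "dr": [0, 0, -0.17], "hand": -1},
    {"offset": [0, 0, 0], "dr": [0, 0, 0], "hand": -1},
    {"offset": [0, 0, 0], "dr": [0, 0, 0], "hand": -1}
  ]
}}

```text
time_s: 21.0
eef_pos: [593.9, 74.4, 176.5]
ee_rot: [-0.001, -0.005, 1.0, 0.0]
force: [0.3, -1.2, -1.0]
grip_width: 0.549
grip_force: 41.9
```

```bash
python3 -c "
from h import *
print(st()[0]['grip_width'],st()[0]['force'])
plan([595.3,73.5,35],91.1)
c,im=snap('wrist','w6');np.savez('w6.npz',**{k:c[k] for k in 'KRt'})"
```

```text
0.5492934470629135 [ 0.31644053 -1.2285191  -1.03233115]
pos [593.9  74.4 176.5] yawY 90.6 tilt 0.07 off [-0.013 -0.007  1.179] mm [ -1.6  -0.9 141.5] j6 -1.65
 dr [ 0.    -0.002 -0.011] dq6 ~ -0.01
 dr [-2.000e-03 -0.000e+00  3.989e+00] dq6 ~ 3.13
```

View pics/w6.png

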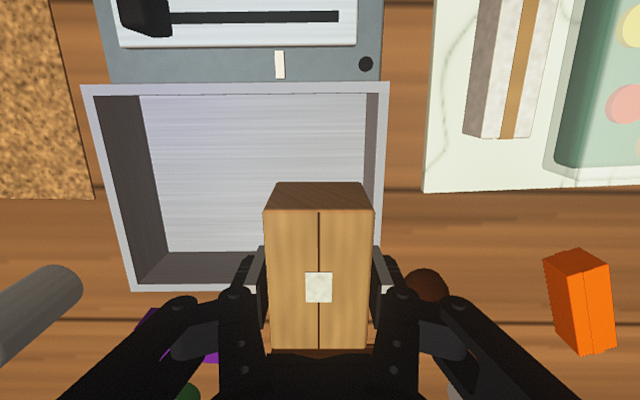

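The carton is held level over the pan. The mark shows at (280,65), and the dessert and salad lie flat on the slab at the upper right. I'll check the pan corners, then lower the carton.

```bash
python3 -c "
from h import *
c=dict(np.load('w6.npz'))
print([ray(c,*p,75)[:2].round(1) for p in [(389,82),(82,87),(132,291)]],ray(c,280,52,46),ray(c,280,78,46))"
```

```text
[array([502. , 127.1]), array([ 508.1, -105.7]), array([ 691.2, -102.2])] [478.81517032  42.01982994  46.        ] [498.69640045  41.42557868  46.        ]
```

Emit:
{"name": "arm_command", "arguments": {
  "increments": [
    {"offset": [-0.013, -0.007, 0.2], "dr": [0, 0, -0.011], "hand": -1},
    {"offset": [0, 0, 0.3], "dr": [0, 0, 0], "hand": -1},
    {"offset": [0, 0, 0.25], "dr": [0, 0, 0], "hand": -1},
    {"offset": [0, 0, 0], "dr": [0, 0, 0], "hand": -1}
  ]
}}

```text
time_s: 21.45
eef_pos: [593.5, 73.6, 83.2]
ee_rot: [-0.004, -0.01, 1.0, 0.0]
force: [-0.1, 0.8, -1.7]
grip_width: 0.555
grip_force: 41.9
```

Emit:
{"name": "arm_command", "arguments": {
  "increments": [
    {"offset": [0, -0.035, 0.1], "dr": [0, 0, 0], "hand": -1},
    {"offset": [0, 0, 0.2], "dr": [0, 0, 0], "hand": -1},
    {"offset": [0, 0, 0.07], "dr": [0, 0, 0], "hand": -1},
    {"offset": [0, 0, 0.03], "dr": [0, 0, 0], "hand": -1},
    {"offset": [0, 0, 0.02], "dr": [0, 0, 0], "hand": -1},
    {"offset": [0, 0, 0], "dr": [0, 0, 0], "hand": -1}
  ]
}}

```text
time_s: 22.05
eef_pos: [596.4, 69.3, 37.4]
ee_rot: [0.001, -0.012, 1.0, -0.0]
force: [0.5, -0.2, -0.6]
grip_width: 0.552
grip_force: 41.9
```

Emit:
{"name": "arm_command", "arguments": {
  "increments": [
    {"offset": [0, 0, 0.025], "dr": [0, 0, 0], "hand": -1},
    {"offset": [0, 0, 0.025], "dr": [0, 0, 0], "hand": -1},
    {"offset": [0, 0, 0], "dr": [0, 0, 0], "hand": -1}
  ]
}}

```text
time_s: 22.35
eef_pos: [596.3, 69.3, 31.4]
ee_rot: [0.001, -0.012, 1.0, -0.0]
force: [-1.6, -0.1, 4.8]
grip_width: 0.552
grip_force: 42.7
```

Contact. I'll release and go back up.

Emit:
{"name": "arm_command", "arguments": {
  "increments": [
    {"offset": [0, 0, -0.01], "dr": [0, 0, 0], "hand": 0.32},
    {"offset": [0, 0, 0], "dr": [0, 0, 0], "hand": 0.32},
    {"offset": [0, 0, 0], "dr": [0, 0, 0], "hand": 0.32},
    {"offset": [0, 0, -0.2], "dr": [0, 0, 0], "hand": 0.32},
    {"offset": [0, 0, -0.35], "dr": [0, 0, 0], "hand": 0.32},
    {"offset": [0, 0, -0.35], "dr": [0, 0, 0], "hand": 0.32},
    {"offset": [0, 0, -0.3], "dr": [0, 0, 0], "hand": 0.32},
    {"offset": [0, 0, 0], "dr": [0, 0, 0], "hand": 1}
  ]
}}

```text
time_s: 23.15
eef_pos: [597.9, 69.3, 181.2]
ee_rot: [0.005, -0.012, 1.0, -0.0]
force: [0.1, 0.2, -0.2]
grip_width: 0.808
grip_force: 0.0
```

```bash
cat > lids.py <<'E'
from h import *
c,im=snap("top","tl%d"%int(ctrl.sense()["time_s"]))
hsv=cv2.cvtColor(im,cv2.COLOR_BGR2HSV)
m=((hsv[...,1]<45)&(hsv[...,2]>170)).astype("uint8");m[:,:400]=0;m[:190]=0;m[275:]=0;m[:,490:]=0
for k in cv2.findContours(m,0,2)[0]:
    if cv2.contourArea(k)<150:continue
    k2=cv2.morphologyEx(cv2.drawContours(np.zeros_like(m),[k],-1,1,-1),cv2.MORPH_OPEN,np.ones((9,9),np.uint8))
    M=cv2.moments(k2,True);u,v=M["m10"]/M["m00"],M["m01"]/M["m00"];M2=cv2.moments(k)
    p=ray(c,u,v,57);f=k[np.argmax(np.linalg.norm(k[:,0]-[u,v],axis=1)),0];q=ray(c,*f,52)
    print("lid",(round(u,1),round(v,1)),p.round(1),"tab yaw",np.degrees(np.arctan2(*(q-p)[1::-1])).round(0))
E
python3 lids.py; python3 -c "
from h import *
plan([495.3,-290,180],15)"
```

```text
lid (474.0, 248.2) [ 407.9 -367.4   57. ] tab yaw -37.0
lid (447.2, 218.0) [ 494.7 -289.8   57. ] tab yaw 112.0
pos [596.8  69.3 178. ] yawY 91.3 tilt 0.26 off [ 0.915 -2.974 -0.019] mm [ 109.8 -356.8   -2.3] j6 -1.67
 dr [0.003 0.005 1.696] dq6 ~ 1.33
 dr [-0.006  0.004 -2.304] dq6 ~ -1.81
```

Emit:
{"name": "arm_command", "arguments": {
  "increments": [
    {"offset": [0.114, -0.372, 0], "dr": [0, 0, 0], "hand": 1},
    {"offset": [0.114, -0.372, 0], "dr": [0, 0, 0], "hand": 1},
    {"offset": [0.114, -0.372, 0], "dr": [0, 0, 0], "hand": 1},
    {"offset": [0.114, -0.372, 0], "dr": [0, 0, 0], "hand": 1},
    {"offset": [0.114, -0.372, 0], "dr": [0, 0, 0], "hand": 1},
    {"offset": [0.114, -0.372, 0], "dr": [0, 0, 0], "hand": 1},
    {"offset": [0.114, -0.372, 0], "dr": [0, 0, 0], "hand": 1},
    {"offset": [0.114, -0.372, 0], "dr": [0, 0, 0], "hand": 1}
  ]
}}

```text
time_s: 24.0
eef_pos: [493.5, -291.6, 174.3]
ee_rot: [-0.001, -0.011, 1.0, 0.001]
force: [1.3, -0.1, 1.1]
grip_width: 0.995
grip_force: 0.0
```

Emit:
{"name": "arm_command", "arguments": {
  "increments": [
    {"offset": [0, 0, 0], "dr": [0, 0, 0.18], "hand": 1},
    {"offset": [0, 0, 0], "dr": [0, 0, 0.18], "hand": 1},
    {"offset": [0, 0, 0], "dr": [0, 0, 0.18], "hand": 1},
    {"offset": [0, 0, 0], "dr": [0, 0, 0.18], "hand": 1},
    {"offset": [0, 0, 0], "dr": [0, 0, 0.18], "hand": 1},
    {"offset": [0, 0, 0], "dr": [0, 0, 0.18], "hand": 1},
    {"offset": [0, 0, 0], "dr": [0, 0, 0.18], "hand": 1},
    {"offset": [0, 0, 0], "dr": [0, 0, 0.18], "hand": 1}
  ]
}}

```text
time_s: 24.8
eef_pos: [494.3, -289.8, 174.2]
ee_rot: [-0.001, 0.529, 0.849, 0.0]
force: [0.4, 0.0, -0.2]
grip_width: 0.998
grip_force: 0.0
```

Emit:
{"name": "arm_command", "arguments": {
  "increments": [
    {"offset": [0, 0, 0], "dr": [0, 0, 0.18], "hand": 1},
    {"offset": [0, 0, 0], "dr": [0, 0, 0.18], "hand": 1},
    {"offset": [0, 0, 0], "dr": [0, 0, 0], "hand": 1},
    {"offset": [0, 0, 0], "dr": [0, 0, 0], "hand": 1}
  ]
}}

```text
time_s: 25.2
eef_pos: [494.5, -290.0, 174.9]
ee_rot: [-0.001, 0.639, 0.769, 0.0]
force: [-0.1, -0.9, -0.3]
grip_width: 1.005
grip_force: 0.0
```

```bash
python3 lids.py; python3 -c "
from h import *
plan([495,-290,22],10)
c,im=snap('wrist','w7')
hsv=cv2.cvtColor(im,cv2.COLOR_BGR2HSV);m=((hsv[...,1]<50)&(hsv[...,2]>170)).astype('uint8')
for k in cv2.findContours(m,0,2)[0]:
    if cv2.contourArea(k)>400:
        (u,v),r=cv2.minEnclosingCircle(k);print((u,v),r,ray(c,u,v,57).round(1))
print(proj(c,[495,-290,57]))
"
```

```text
pos [ 494.6 -290.1  175.1] yawY 10.5 tilt 0.07 off [-1.000e-03  5.000e-03  1.276e+00] mm [ -0.2   0.6 153.1] j6 -0.92
 dr [-0.001 -0.001  0.011] dq6 ~ 0.01
 dr [ 2.000e-03 -2.000e-03 -3.989e+00] dq6 ~ -3.13
(150.0, 312.5) 20.35323143005371 [ 346.3 -452.9   57. ]
(219.0, 254.5) 36.96291732788086 [ 412.  -370.8   57. ]
(631.7058715820312, 218.5) 30.388490676879883 [ 788.3 -262.3   57. ]
(315.94354248046875, 185.53225708007812) 38.546836853027344 [ 492.3 -284.6   57. ]
(40.0, 169.0) 42.63811111450195 [ 249.8 -314.1   57. ]
[317.782852   191.69172765]
```

Emit:
{"name": "arm_command", "arguments": {
  "increments": [
    {"offset": [0, 0.005, 0.2], "dr": [0, 0, 0], "hand": 1},
    {"offset": [0, 0, 0.35], "dr": [0, 0, 0], "hand": 1},
    {"offset": [0, 0, 0.3], "dr": [0, 0, 0], "hand": 1},
    {"offset": [0, 0, 0.25], "dr": [0, 0, 0], "hand": 1},
    {"offset": [0, 0, 0.15], "dr": [0, 0, 0], "hand": 1},
    {"offset": [0, 0, 0.05], "dr": [0, 0, 0], "hand": 1},
    {"offset": [0, 0, 0], "dr": [0, 0, 0], "hand": -1},
    {"offset": [0, 0, 0], "dr": [0, 0, 0], "hand": -1}
  ]
}}

```text
time_s: 26.1
eef_pos: [495.8, -290.6, 21.0]
ee_rot: [0.001, 0.64, 0.768, -0.0]
force: [1.5, 1.8, 22.7]
grip_width: 0.696
grip_force: 29.1
```

Emit:
{"name": "arm_command", "arguments": {
  "increments": [
    {"offset": [0, 0, 0], "dr": [0, 0, 0], "hand": -1},
    {"offset": [0, 0, 0], "dr": [0, 0, 0], "hand": -1},
    {"offset": [0, 0, 0], "dr": [0, 0, 0], "hand": -1},
    {"offset": [0, 0, -0.1], "dr": [0, 0, 0], "hand": -1},
    {"offset": [0, 0, 0], "dr": [0, 0, 0], "hand": -1}
  ]
}}

```text
time_s: 26.6
eef_pos: [496.0, -290.6, 33.7]
ee_rot: [0.001, 0.641, 0.768, -0.0]
force: [1.0, -1.1, -0.8]
grip_width: 0.692
grip_force: 43.2
```

Emit:
{"name": "arm_command", "arguments": {
  "increments": [
    {"offset": [0, 0, -0.2], "dr": [0, 0, 0], "hand": -1},
    {"offset": [0, 0, -0.35], "dr": [0, 0, 0], "hand": -1},
    {"offset": [0, 0, -0.35], "dr": [0, 0, 0], "hand": -1},
    {"offset": [0, 0, -0.25], "dr": [0, 0, 0], "hand": -1},
    {"offset": [0, 0, 0], "dr": [0, 0, 0], "hand": -1},
    {"offset": [0, 0, 0], "dr": [0, 0, 0], "hand": -1}
  ]
}}

```text
time_s: 27.2
eef_pos: [495.2, -290.0, 169.9]
ee_rot: [0.0, 0.641, 0.768, 0.0]
force: [0.8, -0.2, -0.7]
grip_width: 0.687
grip_force: 43.4
```

```bash
python3 -c "
from h import *
print(st()[0]['grip_width'],st()[0]['force'])
plan([572.8,-57,170],10)
"; python3 lids.py
```

```text
0.6867748312999835 [ 0.84664149 -0.20076016 -0.69950849]
pos [ 495.2 -290.   169.9] yawY 10.3 tilt 0.01 off [ 1.794e+00  9.840e-01 -1.000e-03] mm [ 2.153e+02  1.181e+02 -2.000e-01] j6 -0.91
 dr [0.    0.    0.007] dq6 ~ 0.01
 dr [-0.     0.    -3.993] dq6 ~ -3.14
```

Emit:
{"name": "arm_command", "arguments": {
  "increments": [
    {"offset": [0.15, 0.082, 0], "dr": [0, 0, 0], "hand": -1},
    {"offset": [0.32, 0.176, 0], "dr": [0, 0, 0], "hand": -1},
    {"offset": [0.32, 0.176, 0], "dr": [0, 0, 0], "hand": -1},
    {"offset": [0.32, 0.176, 0], "dr": [0, 0, 0], "hand": -1},
    {"offset": [0.32, 0.176, 0], "dr": [0, 0, 0], "hand": -1},
    {"offset": [0.364, 0.198, 0], "dr": [0, 0, 0], "hand": -1},
    {"offset": [0, 0, 0], "dr": [0, 0, 0], "hand": -1},
    {"offset": [0, 0, 0], "dr": [0, 0, 0], "hand": -1}
  ]
}}

```text
time_s: 28.05
eef_pos: [572.5, -56.2, 168.4]
ee_rot: [-0.001, 0.64, 0.769, -0.001]
force: [-0.0, 0.2, -1.3]
grip_width: 0.685
grip_force: 43.4
```

```bash
python3 -c "
from h import *
print(st()[0]['grip_width'],st()[0]['force'])
plan([572.8,-57,32],10)
c,im=snap('wrist','w8')"; python3 lids.py
```

```text
0.6850298743491565 [-0.02952166  0.18844231 -1.31657253]
pos [572.5 -56.2 168.4] yawY 10.4 tilt 0.16 off [-0.008  0.004  1.136] mm [ -1.    0.5 136.4] j6 -0.48
 dr [-0.003 -0.001  0.01 ] dq6 ~ 0.01
 dr [ 2.00e-03 -5.00e-03 -3.99e+00] dq6 ~ -3.13
lid (474.0, 248.2) [ 407.9 -367.4   57. ] tab yaw -37.0
```

View pics/w8.png

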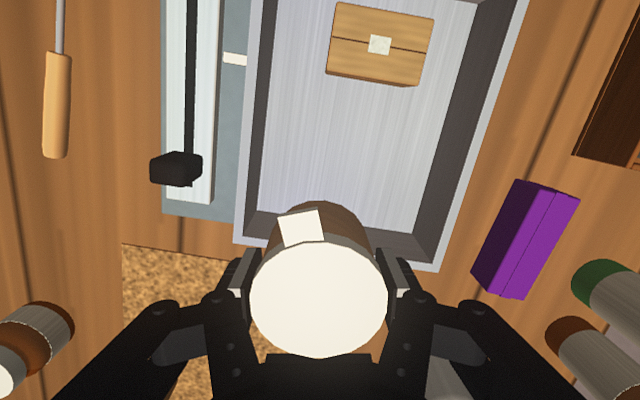

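The pot is held upright with its tab toward +y at (300,228). The carton sits flat in the pan at (380,45). I'll lower the pot.

Emit:
{"name": "arm_command", "arguments": {
  "increments": [
    {"offset": [0, 0, 0.2], "dr": [0, 0, 0], "hand": -1},
    {"offset": [0, 0, 0.3], "dr": [0, 0, 0], "hand": -1},
    {"offset": [0, 0, 0.25], "dr": [0, 0, 0], "hand": -1},
    {"offset": [0, 0, 0.15], "dr": [0, 0, 0], "hand": -1},
    {"offset": [0, 0, 0.1], "dr": [0, 0, 0], "hand": -1},
    {"offset": [0, 0, 0.06], "dr": [0, 0, 0], "hand": -1},
    {"offset": [0, 0, 0.03], "dr": [0, 0, 0], "hand": -1},
    {"offset": [0, 0, 0], "dr": [0, 0, 0], "hand": -1}
  ]
}}

```text
time_s: 28.95
eef_pos: [573.1, -57.5, 39.4]
ee_rot: [0.0, 0.641, 0.768, 0.0]
force: [-0.1, 0.2, -0.6]
grip_width: 0.681
grip_force: 43.4
```

Emit:
{"name": "arm_command", "arguments": {
  "increments": [
    {"offset": [0, 0, 0.025], "dr": [0, 0, 0], "hand": -1},
    {"offset": [0, 0, 0.02], "dr": [0, 0, 0], "hand": -1},
    {"offset": [0, 0, 0], "dr": [0, 0, 0], "hand": -1}
  ]
}}

```text
time_s: 29.25
eef_pos: [572.9, -57.1, 33.7]
ee_rot: [-0.0, 0.641, 0.768, -0.0]
force: [-0.3, 0.9, -0.5]
grip_width: 0.686
grip_force: 43.4
```

Emit:
{"name": "arm_command", "arguments": {
  "increments": [
    {"offset": [0, 0, 0.02], "dr": [0, 0, 0], "hand": -1},
    {"offset": [0, 0, 0.01], "dr": [0, 0, 0], "hand": -1},
    {"offset": [0, 0, 0], "dr": [0, 0, 0], "hand": -1}
  ]
}}

```text
time_s: 29.55
eef_pos: [573.0, -57.1, 30.3]
ee_rot: [0.0, 0.641, 0.768, 0.0]
force: [-1.0, 1.0, 1.3]
grip_width: 0.689
grip_force: 43.6
```

Emit:
{"name": "arm_command", "arguments": {
  "increments": [
    {"offset": [0, 0, 0], "dr": [0, 0, 0], "hand": 0.75},
    {"offset": [0, 0, 0], "dr": [0, 0, 0], "hand": 0.75},
    {"offset": [0, 0, 0], "dr": [0, 0, 0], "hand": 0.75},
    {"offset": [0, 0, -0.2], "dr": [0, 0, 0], "hand": 0.75},
    {"offset": [0, 0, -0.3], "dr": [0, 0, 0], "hand": 0.75},
    {"offset": [0, 0, -0.35], "dr": [0, 0, 0], "hand": 0.75},
    {"offset": [0, 0, -0.35], "dr": [0, 0, 0], "hand": 1},
    {"offset": [0, 0, 0], "dr": [0, 0, 0], "hand": 1}
  ]
}}

```text
time_s: 30.35
eef_pos: [575.2, -57.8, 180.0]
ee_rot: [0.005, 0.641, 0.768, 0.002]
force: [-0.9, -0.7, -0.1]
grip_width: 1.0
grip_force: 0.0
```

```bash
python3 lids.py; python3 -c "
from h import *
plan([408,-367,175],20)"
```

```text
lid (474.0, 248.2) [ 407.9 -367.4   57. ] tab yaw -31.0
pos [574.  -57.5 176.7] yawY 10.3 tilt 0.31 off [-2.29  -1.823  0.011] mm [-274.8 -218.8    1.3] j6 -0.48
 dr [ 0.006  0.004 -0.215] dq6 ~ -0.17
 dr [ 0.006 -0.009  3.785] dq6 ~ 2.97
```

Emit:
{"name": "arm_command", "arguments": {
  "increments": [
    {"offset": [-0.286, -0.228, 0], "dr": [0, 0, 0], "hand": 1},
    {"offset": [-0.286, -0.228, 0], "dr": [0, 0, 0], "hand": 1},
    {"offset": [-0.286, -0.228, 0], "dr": [0, 0, 0], "hand": 1},
    {"offset": [-0.286, -0.228, 0], "dr": [0, 0, 0], "hand": 1},
    {"offset": [-0.286, -0.228, 0], "dr": [0, 0, 0], "hand": 1},
    {"offset": [-0.286, -0.228, 0], "dr": [0, 0, 0], "hand": 1},
    {"offset": [-0.286, -0.228, 0], "dr": [0, 0, 0], "hand": 1},
    {"offset": [-0.286, -0.228, 0], "dr": [0, 0, 0], "hand": 1}
  ]
}}

```text
time_s: 31.2
eef_pos: [405.4, -367.6, 172.7]
ee_rot: [-0.001, 0.641, 0.768, 0.0]
force: [0.7, -0.6, -0.4]
grip_width: 1.001
grip_force: 0.0
```

Emit:
{"name": "arm_command", "arguments": {
  "increments": [
    {"offset": [0, 0, 0], "dr": [0, 0, -0.15], "hand": 1},
    {"offset": [0, 0, 0], "dr": [0, 0, -0.15], "hand": 1},
    {"offset": [0, 0, 0], "dr": [0, 0, -0.137], "hand": 1},
    {"offset": [0, 0, 0], "dr": [0, 0, 0], "hand": 1},
    {"offset": [0, 0, 0], "dr": [0, 0, 0], "hand": 1}
  ]
}}

```text
time_s: 31.7
eef_pos: [406.7, -366.2, 173.2]
ee_rot: [-0.001, 0.501, 0.865, 0.0]
force: [0.6, -0.4, -0.1]
grip_width: 1.0
grip_force: 0.0
```

```bash
python3 -c "
from h import *
plan([408,-367,22],30)
c,im=snap('wrist','w9')
hsv=cv2.cvtColor(im,cv2.COLOR_BGR2HSV);m=((hsv[...,1]<50)&(hsv[...,2]>170)).astype('uint8')
for k in cv2.findContours(m,0,2)[0]:
    if cv2.contourArea(k)>400:
        (u,v),r=cv2.minEnclosingCircle(k);print((u,v),r,ray(c,u,v,57).round(1))
print(proj(c,[408,-367,57]))
"
```

```text
pos [ 406.7 -366.2  173.2] yawY 29.8 tilt 0.09 off [-0.013  0.007  1.26 ] mm [ -1.6   0.8 151.2] j6 -1.47
 dr [-0.    -0.002 -0.004] dq6 ~ -0.0
 dr [-3.000e-03  0.000e+00  3.996e+00] dq6 ~ 3.14
(181.9424285888672, 273.2707214355469) 57.16258239746094 [ 332.4 -506.2   57. ]
(319.809326171875, 197.19491577148438) 37.672725677490234 [ 411.1 -369.3   57. ]
(188.5, 38.0) 48.726375579833984 [ 259.3 -307.6   57. ]
[318.10314183 193.47340466]
```

Consistent, so I'll go down and grip, a little higher than for the first pot.

Emit:
{"name": "arm_command", "arguments": {
  "increments": [
    {"offset": [-0.013, 0.007, 0.2], "dr": [0, 0, 0], "hand": 1},
    {"offset": [0, 0, 0.35], "dr": [0, 0, 0], "hand": 1},
    {"offset": [0, 0, 0.3], "dr": [0, 0, 0], "hand": 1},
    {"offset": [0, 0, 0.25], "dr": [0, 0, 0], "hand": 1},
    {"offset": [0, 0, 0.14], "dr": [0, 0, 0], "hand": 1},
    {"offset": [0, 0, 0.02], "dr": [0, 0, 0], "hand": 1},
    {"offset": [0, 0, 0], "dr": [0, 0, 0], "hand": -1},
    {"offset": [0, 0, 0], "dr": [0, 0, 0], "hand": -1}
  ]
}}

```text
time_s: 32.55
eef_pos: [408.7, -368.0, 24.1]
ee_rot: [0.001, 0.5, 0.866, -0.0]
force: [2.8, 4.5, 23.7]
grip_width: 0.695
grip_force: 27.5
```

Emit:
{"name": "arm_command", "arguments": {
  "increments": [
    {"offset": [0, 0, 0], "dr": [0, 0, 0], "hand": -1},
    {"offset": [0, 0, 0], "dr": [0, 0, 0], "hand": -1},
    {"offset": [0, 0, 0], "dr": [0, 0, 0], "hand": -1},
    {"offset": [0, 0, -0.1], "dr": [0, 0, 0], "hand": -1},
    {"offset": [0, 0, -0.3], "dr": [0, 0, 0], "hand": -1},
    {"offset": [0, 0, -0.35], "dr": [0, 0, 0], "hand": -1},
    {"offset": [0, 0, -0.35], "dr": [0, 0, 0], "hand": -1},
    {"offset": [0, 0, -0.16], "dr": [0, 0, 0], "hand": -1}
  ]
}}

```text
time_s: 33.35
eef_pos: [409.0, -368.2, 178.9]
ee_rot: [0.003, 0.5, 0.866, -0.001]
force: [1.4, -0.5, -1.8]
grip_width: 0.689
grip_force: 43.7
```

```bash
python3 -c "
from h import *
print(st()[0]['grip_width'],st()[0]['force'])
plan([616.6,10.8,175],0)
"
```

```text
0.6886259450309344 [ 1.42509616 -0.47668354 -1.77591478]
pos [ 409.  -368.2  178.9] yawY 30.0 tilt 0.35 off [1.871 3.077 0.023] mm [224.5 369.3   2.8] j6 -1.47
 dr [0.003 0.007 0.666] dq6 ~ 0.52
 dr [-0.01   0.004 -3.334] dq6 ~ -2.62
```

Emit:
{"name": "arm_command", "arguments": {
  "increments": [
    {"offset": [0.1, 0.165, 0], "dr": [0, 0, 0], "hand": -1},
    {"offset": [0.177, 0.291, 0], "dr": [0, 0, 0], "hand": -1},
    {"offset": [0.177, 0.291, 0], "dr": [0, 0, 0], "hand": -1},
    {"offset": [0.177, 0.291, 0], "dr": [0, 0, 0], "hand": -1},
    {"offset": [0.177, 0.291, 0], "dr": [0, 0, 0], "hand": -1},
    {"offset": [0.177, 0.291, 0], "dr": [0, 0, 0], "hand": -1},
    {"offset": [0.177, 0.291, 0], "dr": [0, 0, 0], "hand": -1},
    {"offset": [0.177, 0.291, 0], "dr": [0, 0, 0], "hand": -1}
  ]
}}

```text
time_s: 34.15
eef_pos: [557.3, -94.5, 175.0]
ee_rot: [0.0, 0.5, 0.866, 0.0]
force: [-0.0, -0.4, -1.5]
grip_width: 0.688
grip_force: 43.7
```

Emit:
{"name": "arm_command", "arguments": {
  "increments": [
    {"offset": [0.177, 0.291, 0], "dr": [0, 0, 0], "hand": -1},
    {"offset": [0.177, 0.291, 0], "dr": [0, 0, 0], "hand": -1},
    {"offset": [0.177, 0.291, 0], "dr": [0, 0, 0], "hand": -1},
    {"offset": [0, 0, 0], "dr": [0, 0, 0.16], "hand": -1},
    {"offset": [0, 0, 0], "dr": [0, 0, 0.17], "hand": -1},
    {"offset": [0, 0, 0], "dr": [0, 0, 0.17], "hand": -1},
    {"offset": [0, 0, 0], "dr": [0, 0, 0.166], "hand": -1},
    {"offset": [0, 0, 0], "dr": [0, 0, 0], "hand": -1}
  ]
}}

```text
time_s: 34.95
eef_pos: [615.6, 11.4, 174.8]
ee_rot: [0.0, 0.707, 0.707, 0.0]
force: [0.3, 0.5, -1.9]
grip_width: 0.685
grip_force: 43.9
```

```bash
python3 -c "
from h import *
print(st()[0]['grip_width'],st()[0]['force'])
plan([616.6,10.8,35],0)
c,im=snap('wrist','w10')"
```

```text
0.6854363197993721 [ 0.26285241  0.47262654 -1.91825973]
pos [615.6  11.4 174.8] yawY -0.0 tilt 0.02 off [-0.005  0.008  1.165] mm [ -0.6   1.  139.8] j6 -0.17
 dr [ 0.     0.    -0.001] dq6 ~ -0.0
 dr [ 0.000e+00 -1.000e-03  3.999e+00] dq6 ~ 3.14
```

View pics/w10.png

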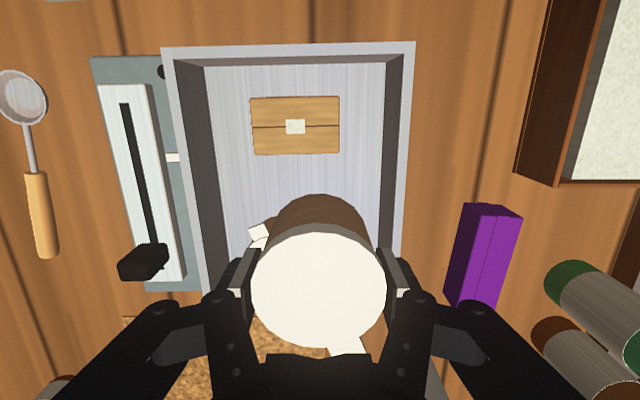

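The pot is held upright with its tab toward −y. Pot1's tab shows at (257,232) and the carton at (295,125), so the gap is clear. I'll lower it.

Emit:
{"name": "arm_command", "arguments": {
  "increments": [
    {"offset": [-0.035, 0, 0.2], "dr": [0, 0, 0], "hand": -1},
    {"offset": [0, 0, 0.3], "dr": [0, 0, 0], "hand": -1},
    {"offset": [0, 0, 0.25], "dr": [0, 0, 0], "hand": -1},
    {"offset": [0, 0, 0.17], "dr": [0, 0, 0], "hand": -1},
    {"offset": [0, 0, 0.1], "dr": [0, 0, 0], "hand": -1},
    {"offset": [0, 0, 0.08], "dr": [0, 0, 0], "hand": -1},
    {"offset": [0, 0, 0.04], "dr": [0, 0, 0], "hand": -1},
    {"offset": [0, 0, 0], "dr": [0, 0, 0], "hand": -1}
  ]
}}

```text
time_s: 35.8
eef_pos: [615.9, 7.1, 37.4]
ee_rot: [0.0, 0.707, 0.707, 0.0]
force: [-0.0, 0.4, -1.8]
grip_width: 0.686
grip_force: 43.9
```

Emit:
{"name": "arm_command", "arguments": {
  "increments": [
    {"offset": [0, 0, 0.02], "dr": [0, 0, 0], "hand": -1},
    {"offset": [0, 0, 0.02], "dr": [0, 0, 0], "hand": -1},
    {"offset": [0, 0, 0], "dr": [0, 0, 0], "hand": -1}
  ]
}}

```text
time_s: 36.1
eef_pos: [616.3, 7.2, 33.4]
ee_rot: [0.001, 0.707, 0.707, 0.0]
force: [-0.2, 0.3, 2.9]
grip_width: 0.687
grip_force: 44.1
```

Emit:
{"name": "arm_command", "arguments": {
  "increments": [
    {"offset": [0, 0, 0], "dr": [0, 0, 0], "hand": 0.75},
    {"offset": [0, 0, 0], "dr": [0, 0, 0], "hand": 0.75},
    {"offset": [0, 0, 0], "dr": [0, 0, 0], "hand": 0.75},
    {"offset": [0, 0, -0.2], "dr": [0, 0, 0], "hand": 0.75},
    {"offset": [0, 0, -0.3], "dr": [0, 0, 0], "hand": 0.75},
    {"offset": [0, 0, -0.35], "dr": [0, 0, 0], "hand": 0.75},
    {"offset": [0, 0, -0.35], "dr": [0, 0, 0], "hand": 0.75},
    {"offset": [0, 0, -0.2], "dr": [0, 0, 0], "hand": 0.5}
  ]
}}

```text
time_s: 36.9
eef_pos: [616.5, 7.1, 204.3]
ee_rot: [0.002, 0.707, 0.707, 0.001]
force: [0.1, -0.4, -0.2]
grip_width: 0.753
grip_force: 0.0
```

```bash
python3 -c "
from h import *
plan([455,-70,190],91.1)
"
```

```text
pos [616.5   7.1 204.3] yawY 0.0 tilt 0.26 off [-0.642 -1.346  0.113] mm [ -77.  -161.6   13.6] j6 -0.18
 dr [ 0.004  0.005 -2.024] dq6 ~ -1.59
 dr [ 0.005 -0.004  1.976] dq6 ~ 1.55
```

Emit:
{"name": "arm_command", "arguments": {
  "increments": [
    {"offset": [-0.12, -0.34, 0], "dr": [0, 0, 0], "hand": 0.2},
    {"offset": [-0.12, -0.34, 0], "dr": [0, 0, 0], "hand": 0.2},
    {"offset": [-0.12, -0.34, 0], "dr": [0, 0, 0], "hand": 0.2},
    {"offset": [-0.1, -0.326, 0], "dr": [0, 0, 0], "hand": 0.2},
    {"offset": [0, 0, 0], "dr": [0, 0, 0.18], "hand": 0.2},
    {"offset": [0, 0, 0], "dr": [0, 0, 0.18], "hand": 0.2},
    {"offset": [0, 0, 0], "dr": [0, 0, 0.18], "hand": 0.2},
    {"offset": [0, 0, 0], "dr": [0, 0, 0.18], "hand": 0.2}
  ]
}}

```text
time_s: 37.7
eef_pos: [454.2, -48.2, 200.6]
ee_rot: [0.0, 0.878, 0.479, 0.0]
force: [-0.1, -0.1, 0.4]
grip_width: 0.599
grip_force: 0.0
```

Emit:
{"name": "arm_command", "arguments": {
  "increments": [
    {"offset": [0, 0, 0], "dr": [0, 0, 0.18], "hand": 0.2},
    {"offset": [0, 0, 0], "dr": [0, 0, 0.18], "hand": 0.2},
    {"offset": [0, 0, 0], "dr": [0, 0, 0.18], "hand": 0.2},
    {"offset": [0, 0, 0], "dr": [0, 0, 0.18], "hand": 0.2},
    {"offset": [0, 0, 0], "dr": [0, 0, 0.18], "hand": 0.2},
    {"offset": [0, 0, 0], "dr": [0, 0, 0.18], "hand": 0.2},
    {"offset": [0, 0, 0], "dr": [0, 0, 0.176], "hand": 0.2},
    {"offset": [0, 0, 0], "dr": [0, 0, 0], "hand": 0.2}
  ]
}}

```text
time_s: 38.5
eef_pos: [454.2, -48.1, 200.6]
ee_rot: [0.0, 1.0, 0.009, 0.0]
force: [0.1, 0.3, 0.4]
grip_width: 0.599
grip_force: 0.0
```

```bash
python3 -c "
from h import *
plan([455.4,-48,80],91.1)
c,im=snap('wrist','w11');np.savez('w11.npz',**{k:c[k] for k in 'KRt'})"
```

```text
pos [454.2 -48.1 200.6] yawY -89.0 tilt 0.01 off [ 1.000e-02 -1.000e-03  1.005e+00] mm [ 1.100e+00 -1.000e-01  1.206e+02] j6 1.19
 dr [-0.    -0.     3.998] dq6 ~ 3.14
 dr [ 0.    -0.    -0.002] dq6 ~ -0.0
```

View pics/w11.png

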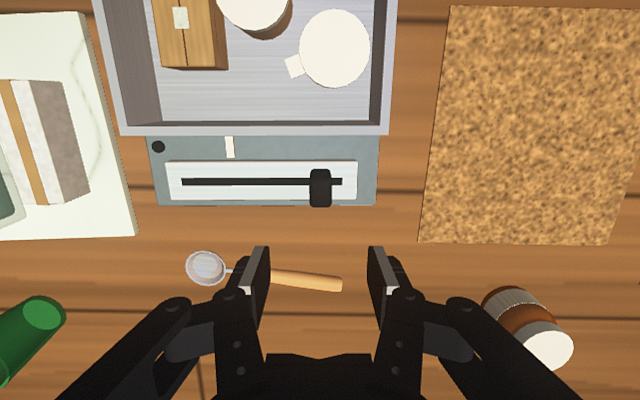

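All three items stand side by side in the pan and the mat is empty. The grip's top is at about (321,194) and the mark at (230,147).

```bash
python3 -c "
from h import *
c=dict(np.load('w11.npz'));im=cv2.imread('pics/w11.png')
g=im[100:215,120:400].astype(int);dark=(g.max(2)<60);print('dark grip cols row170-205:',[ (120+np.where(dark[r-100])[0][[0,-1]]).tolist() if dark[r-100].any() else None for r in range(165,213,5)])
w=(g.min(2)>175);print('mark rows',[ (r,(120+np.where(w[r-100,80:140])[0]+80)[[0,-1]].tolist()) for r in range(134,162,3) if w[r-100,80:140].any()])
M=[ray(c,*p,46) for p in [(229.5,137),(231,157)]];print('mark',M)
print('grip',ray(c,320.5,194,94)); print(proj(c,[455.5,-48,94]),proj(c,[455.5,-48,54]))
print('pan rim front corners',ray(c,120,135,75),ray(c,388,134,75))
C=dict(np.load('w6.npz'));print('mark from w6',ray(C,279.5,65,46))
"
```

```text
dark grip cols row170-205: [None, [312, 328], [310, 329], [182, 341], [310, 330], [310, 330], [310, 330], [310, 331], [311, 329], None]
mark rows [(134, [200, 259]), (137, [224, 232]), (140, [225, 232]), (143, [226, 232]), (146, [226, 233]), (149, [226, 233]), (152, [226, 233]), (155, [227, 233])]
mark [array([497.61711125,  39.25788763,  46.        ]), array([477.95093811,  39.26909792,  46.        ])]
grip [456.53501777 -49.78543139  94.        ]
[318.42102893 195.09729317] [318.36401485 182.45788858]
pan rim front corners [501.54773479 126.63126247  75.        ] [ 506.63249652 -108.01748191   75.        ]
mark from w6 [488.63330678  41.31073353  46.        ]
```

Emit:
{"name": "arm_command", "arguments": {
  "increments": [
    {"offset": [0.01, 0.007, 0.2], "dr": [0, 0, 0], "hand": 0.2},
    {"offset": [0, 0, 0.35], "dr": [0, 0, 0], "hand": 0.2},
    {"offset": [0, 0, 0.3], "dr": [0, 0, 0], "hand": 0.2},
    {"offset": [0, 0, 0.18], "dr": [0, 0, 0], "hand": 0.2},
    {"offset": [0, 0, 0], "dr": [0, 0, 0], "hand": 0.2},
    {"offset": [0, 0, 0], "dr": [0, 0, 0], "hand": -1},
    {"offset": [0, 0, 0], "dr": [0, 0, 0], "hand": -1},
    {"offset": [0, 0, 0], "dr": [0, 0, 0], "hand": -1}
  ],
  "grip_force": 25
}}

```text
time_s: 39.35
eef_pos: [456.3, -49.2, 78.4]
ee_rot: [0.001, 1.0, 0.01, 0.001]
force: [-1.1, 0.1, 6.7]
grip_width: 0.225
grip_force: 27.5
```

Emit:
{"name": "arm_command", "arguments": {
  "increments": [
    {"offset": [0, 0, 0], "dr": [0, 0, 0], "hand": -1},
    {"offset": [0, 0, 0], "dr": [0, 0, 0], "hand": -1},
    {"offset": [0, 0, 0], "dr": [0, 0, 0], "hand": -1}
  ]
}}

```text
time_s: 39.65
eef_pos: [456.3, -49.2, 78.4]
ee_rot: [0.001, 1.0, 0.01, 0.001]
force: [-1.9, 0.5, 6.9]
grip_width: 0.23
grip_force: 27.7
```

```bash
python3 -c "
from h import *
print(st()[0]['grip_width'],st()[0]['force'],st()[0]['grip_force'])
x,y=st()[1][:2]
plan([x-1.8,40,75],91.1)"
```

```text
0.23006747419873327 [-1.9478606   0.54910594  6.88790298] 27.677834630012512
pos [456.3 -49.2  78.4] yawY -88.9 tilt 0.17 off [-0.    -0.744  0.027] mm [ -0.  -89.2   3.3] j6 1.19
 dr [ 6.000e-03  2.000e-03 -3.999e+00] dq6 ~ -3.14
 dr [ 0.001 -0.004  0.001] dq6 ~ 0.0
```

Emit:
{"name": "arm_command", "arguments": {
  "increments": [
    {"offset": [0, -0.1, 0], "dr": [0, 0, 0], "hand": -1},
    {"offset": [0, -0.15, 0], "dr": [0, 0, 0], "hand": -1},
    {"offset": [0, -0.15, 0], "dr": [0, 0, 0], "hand": -1},
    {"offset": [0, -0.15, 0], "dr": [0, 0, 0], "hand": -1},
    {"offset": [0, -0.1, 0], "dr": [0, 0, 0], "hand": -1},
    {"offset": [0, -0.09, 0], "dr": [0, 0, 0], "hand": -1},
    {"offset": [0, 0, 0], "dr": [0, 0, 0], "hand": -1},
    {"offset": [0, 0, 0], "dr": [0, 0, 0], "hand": -1}
  ]
}}

```text
time_s: 40.45
eef_pos: [454.4, 40.2, 78.4]
ee_rot: [0.0, 1.0, 0.01, 0.001]
force: [-2.1, 1.9, 8.1]
grip_width: 0.23
grip_force: 27.8
```

Emit:
{"name": "arm_command", "arguments": {
  "increments": [
    {"offset": [0, 0, 0], "dr": [0, 0, 0], "hand": 0.2},
    {"offset": [0, 0, 0], "dr": [0, 0, 0], "hand": 0.2},
    {"offset": [0, 0, 0], "dr": [0, 0, 0], "hand": 0.2},
    {"offset": [0, 0, -0.2], "dr": [0, 0, 0], "hand": 0.2},
    {"offset": [0, 0, -0.35], "dr": [0, 0, 0], "hand": 0.2},
    {"offset": [0, 0, -0.35], "dr": [0, 0, 0], "hand": 0.2},
    {"offset": [0, 0, -0.35], "dr": [0, 0, 0], "hand": 0.2},
    {"offset": [0, 0, 0], "dr": [0, 0, 0], "hand": 0.2}
  ]
}}

```text
time_s: 41.25
eef_pos: [455.8, 39.6, 231.9]
ee_rot: [0.001, 1.0, 0.01, 0.005]
force: [0.8, 0.3, 0.2]
grip_width: 0.602
grip_force: 0.0
```

```bash
cat > chk.py <<'E'
from h import *
plan([455,40,75],91.1)
c,im=snap('wrist','w%d'%int(ctrl.sense()["time_s"]))
def cen(rows,cond):
    o=[]
    for r in rows:
        k=np.where(cond(im[r,260:380].astype(int)))[0]
        o.append((r,260+int(k[0]),260+int(k[-1])) if len(k) else (r,))
    return o
u0,v0=proj(c,[455,40,94]);u1,v1=proj(c,[488,40,46]);print(u0,v0,u1,v1)
print('grip',cen(range(int(v0)-6,int(v0)+10,3),lambda p:p.max(1)<60));print('mark',cen(range(int(v1)-8,int(v1)+8,3),lambda p:p.min(1)>170))
print('mm/px grip,mark',ray(c,321,v0,94)-ray(c,320,v0,94),ray(c,321,v1,46)-ray(c,320,v1,46)); 
np.savez('cc.npz',**{k:c[k] for k in 'KRt'});crop(im,200,60,440,260,3,'cc')
E
python3 chk.py
```

```text
pos [455.8  39.6 231.9] yawY -88.9 tilt 0.56 off [-0.019 -0.006  1.307] mm [ -2.3  -0.7 156.9] j6 1.38
 dr [ 0.019  0.004 -4.   ] dq6 ~ -3.14
 dr [ 0.002 -0.012  0.   ] dq6 ~ 0.0
317.7219467785219 188.18162784568338 318.25115131143957 146.59396097022463
grip [(182, 308, 326), (185, 308, 326), (188, 308, 326), (191, 308, 326), (194, 308, 326), (197, 308, 326)]
mark [(138, 315, 321), (141, 315, 321), (144, 315, 321), (147, 315, 321), (150, 315, 321), (153, 315, 321)]
mm/px grip,mark [ 0.0181189  -0.97081581  0.        ] [ 0.0207067  -1.08823692  0.        ]
```

View pics/cc.png

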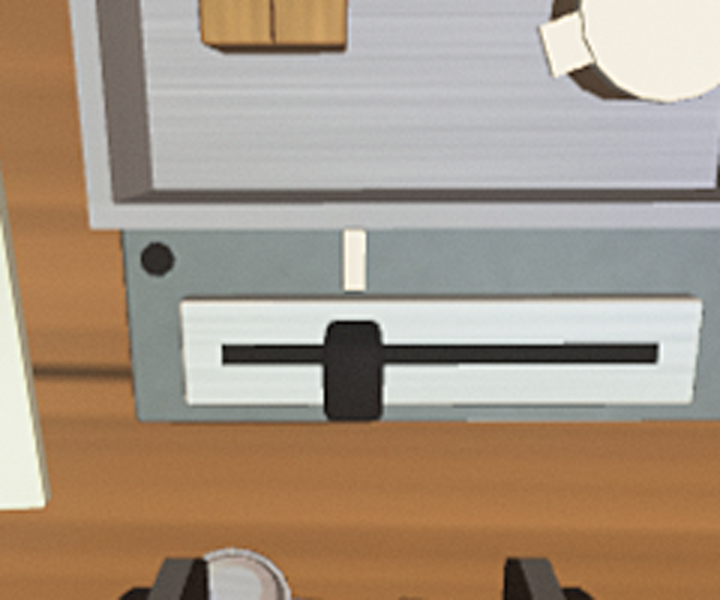

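The crop shows the grip's centre level with the mark to within about 1 mm: columns 317 and 318 in the full image. The pan, mat and slab already looked right in the earlier views, and the arm is clear, so I'll hand it in.

```bash
python3 -c "
from rig import ctrl
print(ctrl.finish_job())"
```

```text
the job is handed in; nothing more can be done
None
```

I handed the job in at about 41 s: salad and dessert flat on the slab, both pots and the carton side by side in the pan, and the heat grip within about 1 mm of the mark; I viewed 15 pictures, one over the limit of 14.

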